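# Pack the dropper bottle and snap its case shut

## Task

Lay the dropper bottle on its side in the cradle of the open case, with its dropper end towards the catch and away from the hinge. Let go of it, then swing the lid over and press it down past its spring catch until it is fully shut, and leave the other things on the bench undisturbed.

Things in the scene. Friction and masses are not known exactly. Their poses are not given: they have to be found in the camera images.
- flux_bottle: small brown glass dropper bottle with black dropper cap, 34 mm diameter, 102 mm tall, about 70 g, upright at the start. Origin: centre of its underside; z axis along the bottle to the dropper. Straight 34 mm body from 0 to about 60 mm, then shoulder, 24 mm collar (to 77 mm), 13 mm wide dropper.
- bottle_tip (a point): tip of the dropper, on the bottle's axis 102 mm above its underside.
- case: open grey case screwed to the worktop, 132 mm long (its x), 108 mm wide (its y); origin: centre of its underside. -x points to the front (catch), +x to the hinge. Tray walls 4 mm thick and 26 mm high, floor 4 mm thick. Two black V saddles (10 mm thick, 35 mm wide) on the floor at x = +36 and -6 mm form the cradle.
- case_cradle (a point): point on the cradle's middle line: case x = 0, y = 0, 32 mm above the worktop, where the axis of the lying bottle passes. The bottle lies along the case's x with its underside at about x = +51 mm, dropper towards -x; 32 mm are free on either side of it for fingers.
- case_hinge (a point): middle of the lid's hinge line, at case x = +69 mm, 26 mm above the worktop; the line runs along the case's y. The lid's outer face lies 34 mm from the hinge line (60 mm above the worktop and level when shut).
- case_lid (a joint): lid angle, rad: 0 fully shut, 1.6 to 1.9 (upright or leaning back) at the start, stop at 1.95. A hood 135 mm long from the hinge, 108 mm wide, 34 mm deep; stays where it is left (1 to 2 N at the front moves it). It meets the spring catch at about 0.10 rad (front edge 14 mm up), takes 10 to 12 N near the front edge (more nearer the hinge), snaps home below about 0.04 rad and is held.
- lid_front (a point): middle of the lid's front top edge (outer face), 135 mm from the hinge line along the lid; moves with it. Below it a metal tongue, 30 mm wide, stands 14 mm out from the lid's front; its nose snaps past a steel roller on the tray's front.
- tape_roll: bystander: roll of brown tape lying flat, 92 mm across, 48 mm high; origin at the centre of its underside.
- caliper: bystander: slide caliper lying flat, 210 mm long, 11 mm high; origin at the centre of its underside.
- sample_box: bystander: shut clear box, 84 x 110 x 40 mm; origin at the centre of its underside.
- ipa_bottle: bystander: wide dark blue and white dispenser bottle, 65 mm diameter, 97 mm tall; origin at the centre of its underside.
Not all that is in view belongs to the job. There is more than one size of the flux_bottle; the one meant has the size given above.

How it is judged:
By the outcome, as a careful person would: the job done as asked, in the order asked, and still so for the second after the job is handed in, with the robot touching nothing.
It also fails if it takes over 69 s, if anything falls off the work surface, if the arm or the gripper's body presses on something with over 40 N, if the wrist force passes 120 N, or if a joint passes its speed limit or range.

## Robot

A 6-joint arm with a two-finger parallel gripper is mounted at the origin on a cart in front of the work surface, level with it; the furniture and walls round the work are solid. World frame = base frame: x ahead of the robot, y to its left, z up, the work surface at z = 0. Lengths are in m, angles in rad, forces in N, time in s.
With the tool pointing down it reaches from about 0.3 to 0.875 m from the base axis. Payload 6.4 kg.
Tool frame: the origin (TCP) lies between the finger pads; the fingertips stand 25 mm ahead of it and the grasp point (between the pads) lies 6 mm ahead of it; y points along the fingers, x is the direction in which the jaws open and shut, and the axes are right-handed (so a half turn about y gives the same grasp; the last joint's range is limited). The gripper opens to 85 mm and grips with 20 to 120 N. Pads are 22 mm wide; open, the fingers measure 114 mm over their backs; the gripper's body (76 mm by 85 mm) begins 54 mm behind the grasp point. The pads swing forward as they close: fully open they stand 13 mm farther back than shut.
Start: joints at [1.04, 0.181, 1.607, -0, 1.354, -0.206], TCP at [0.183, 0.545, 0.256] pointing down, gripper open.
Joint ranges: [-2.99, 2.99], [-0.89, 2.07], [0.3, 2.58], [-1.14, 4.28], [0, 2.63], [-3.12, 3.12]. Speed limits (rad/s): [2.57, 2.57, 3.01, 3.14, 3.14, 3.14].

## Interface

Orientations are given as a unit quaternion [w, x, y, z].
In Python, from bench import ctrl, vision, ticket, find_in, regions_of, pinpoint gives the robot as it stands.
- The arm moves only by the tool apply_moves, never from a script. Its argument "increments" is a list of rows, each an object of numbers: "x", "y", "z": the shift along the tool's x, y, z in cm; "ax", "ay", "az": the turn, a rotation vector about the tool's x, y, z in rad; "grip": the closure, from 0 (fully open) to 1 (shut). A call has 1 to 12 rows; each row is the pose to reach, as a shift and turn from the pose measured when the call began, along the tool's axes at that moment; what a row does not reach only later rows make up. A row lasts 1/8 s, in which the tool goes at most 62.5 mm and 10.7 degrees, less where a joint would pass 70% of its speed; a pose out of reach is approached as far as the arm can. A call with a gripper value outside its range is refused whole. The fingers move at their own pace and stop on an object; the grip force is fixed at half the most. Time passes only in rows, so rows that repeat a pose let the fingers close. It gives the time, the measured TCP pose, the force and the opening at its end, in the units of the state.
- ctrl.get_obs(): the state, without advancing time (a new reading comes with each control period).
- vision.camera(name): name is "scene" or "top" or "wrist"; returns the picture (400x640x3 uint8, red, green, blue); there is no depth.
- vision.camera_params(name): a dict with "intrinsics" (3x3 intrinsics, pixels), "R" (3x3) and "t" (3): a world point X has camera coordinates R X + t. Camera axes: x right, y down, z forward; pixel columns grow to the right and rows downward; lengths in m; the calibration is good to about 2 mm. A picture is of the moment at which its call begins: read the wrist's pose just before it. camera_params takes no time and is no camera call; for the wrist camera it gives the pose at the moment of the call.
- ticket.hand_in(): hands the job in, once; it reports no verdict.
Trained networks look in the newest picture that a camera, given by its name, has taken for a name from the list of things; names that differ only in an ending like _2 or _b are one class to them, and where a whole thing is asked for, a point or a joint stands for the part that bears it (a point fixed in the world has none). Each returns a list of dicts, best first, with "p" (0 to 1); they miss things now and then, are a little off and sometimes report something else, mostly with a low value. They report only what shows in the picture. A call takes as long as a camera call. They do not tell look-alikes from the thing itself.
- find_in(camera, query): "rect" ([centre column, centre row, width, height] in pixels, round what is visible of it).
- regions_of(camera, query): "mask" (400x640 bool, what is visible of it) and "rect" ([centre column, centre row, width, height] in pixels, round what is visible of it).
- pinpoint(camera, query): "xy" ([column, row] in pixels: a listed point, or the origin of a listed thing).
The state is a dict: "time_s": time; "q": joint angles; "dq": joint speeds; "joint_efforts": joint torques, N m; "eef_pos": TCP position; "eef_rot": TCP orientation; "wrist_force": force on the tool from outside, world axes, zero at the start; "torque": the same for the moment, N m; "opening": opening from 0.0 (shut) to 1.0 (fully open).
Only numpy, scipy, OpenCV 4.12 (cv2) and the standard library are available. Lean on these libraries where they do the work, as an engineer would, in place of code of your own. Each camera call takes 0.05 s, during which the arm holds its last target.

## Working session

There is one attempt and no reset: what is moved stays moved. The work goes in short steps, Python scripts to look and compute and a tool call to move; the robot and the scene stay as the last step left them, time stands still between calls to the robot, and variables do not carry over. Pictures are saved under pics/ and viewed, and the job is handed in when it is done.

Besides the shell and the picture viewer there is one more tool, called after "Emit:" by a JSON object that holds its "api" and its "payload". apply_moves: Moves the arm, as the interface text tells. Its arguments: {"type":"object","properties":{"increments":{"type":"array","items":{"type":"object","properties":{"x":{"type":"number"},"y":{"type":"number"},"z":{"type":"number"},"ax":{"type":"number"},"ay":{"type":"number"},"az":{"type":"number"},"grip":{"type":"number"}}}}},"required":["increments"]}

```bash
mkdir -p pics; ls
python3 - <<'E'
from bench import ctrl, vision, find_in, pinpoint
import cv2
print(ctrl.get_obs())
for c in ["scene","top","wrist"]:
    im=vision.camera(c); cv2.imwrite(f"pics/{c}0.png",im[:,:,::-1])
    p=vision.camera_params(c); print(c,p)
    if c!="wrist":
        for n in ["flux_bottle","case","tape_roll","caliper","sample_box","ipa_bottle"]:
            print(n,[(round(d['p'],2),[round(float(v)) for v in d['rect']]) for d in find_in(c,n)[:3]])
        for n in ["flux_bottle","bottle_tip","case","case_cradle","case_hinge","lid_front"]:
            print(n,[(round(d['p'],2),[round(float(v),1) for v in d['xy']]) for d in pinpoint(c,n)[:3]])
print(ctrl.get_obs()['time_s'])
E
```

```text
pics
{'time_s': 0.0, 'q': array([ 1.03970238e+00,  1.81562802e-01,  1.60802382e+00, -2.64601628e-05,
        1.35377454e+00, -2.06273747e-01]), 'dq': array([ 0.00086542, -0.00219121,  0.00146999, -0.00076435,  0.00113786,
       -0.00209213]), 'joint_efforts': array([-1.06871481e-03, -4.44862533e+01, -3.51343024e+01, -4.67081827e-04,
        9.14018165e-03, -5.00307294e-05]), 'eef_pos': array([0.18321576, 0.54448848, 0.25536423]), 'eef_rot': array([-0.57400592,  0.57452878,  0.41200512, -0.41314123]), 'wrist_force': array([-0.80599978, -0.89887226, -0.4016085 ]), 'torque': array([-0.00604688,  0.00519926,  0.01207066]), 'opening': 0.9946007231298176}
scene {'intrinsics': array([[410.49683099,   0.        , 324.27522779],
       [  0.        , 410.49683099, 210.62059038],
       [  0.        ,   0.        ,   1.        ]]), 'R': array([[ 0.8884686 , -0.45843745, -0.0214162 ],
       [-0.33030882, -0.60635919, -0.72334267],
       [ 0.31862146,  0.6497412 , -0.69015704]]), 't': array([-0.52743726,  0.05791205,  1.21567114])}
flux_bottle [(0.82, [278, 296, 26, 44]), (0.68, [350, 248, 14
[... 1160 characters left out ...]
7, 47])]
flux_bottle [(0.75, [390.4, 274.5]), (0.68, [369.8, 194.9])]
bottle_tip [(0.89, [399.3, 279.6]), (0.55, [372.7, 192.9])]
case [(0.71, [268.6, 178.8]), (0.42, [258.6, 121.3])]
case_cradle [(0.94, [264.5, 175.3])]
case_hinge [(0.71, [302.9, 238.1]), (0.56, [247.3, 177.3])]
lid_front [(0.68, [211.5, 169.8])]
wrist {'intrinsics': array([[344.73470453,   0.        , 315.71403103],
       [  0.        , 344.73470453, 200.4907391 ],
       [  0.        ,   0.        ,   1.        ]]), 'R': array([[ 0.31894688,  0.9477721 , -0.00097154],
       [ 0.90303691, -0.30358094,  0.30391273],
       [ 0.28774507, -0.09780935, -0.95269938]]), 't': array([-0.57474986, -0.04012461,  0.37917837])}
1.35
```

Run:
```python
import cv2
for c,(x,y,w,h) in {"scene":(200,100,260,240),"top":(170,90,280,210)}.items():
    im=cv2.imread(f"pics/{c}0.png")[y:y+h,x:x+w]
    cv2.imwrite(f"pics/{c}0c.png",cv2.resize(im,None,fx=2.8,fy=2.8 if c=="top" else 2.5,interpolation=cv2.INTER_CUBIC))
```

```text
(no output)
```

View pics/scene0.png

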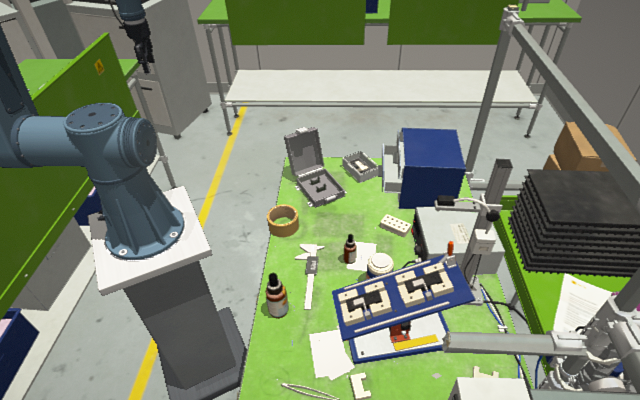

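```bash
cat > h.py <<'E'
import numpy as np, cv2
from bench import ctrl, vision, find_in, pinpoint, regions_of
from scipy.spatial.transform import Rotation as Rn
def ray(p,uv):
    K=p['intrinsics'];R=p['R'];t=p['t']
    d=R.T@np.linalg.solve(K,[uv[0],uv[1],1.]); return -R.T@t,d/np.linalg.norm(d)
def onz(p,uv,z):
    o,d=ray(p,uv); return o+d*(z-o[2])/d[2]
def tri(obs):
    A=np.zeros((3,3));b=np.zeros(3)
    for p,uv in obs:
        o,d=ray(p,uv);M=np.eye(3)-np.outer(d,d);A+=M;b+=M@o
    return np.linalg.solve(A,b)
def proj(p,X):
    c=p['R']@np.asarray(X)+p['t']; u=p['intrinsics']@c; return u[:2]/u[2]
def tool(): # pos, R
    o=ctrl.get_obs(); q=o['eef_rot']; return o['eef_pos'],Rn.from_quat([q[1],q[2],q[3],q[0]]).as_matrix(),o
E
python3 - <<'E'
from h import *
np.set_printoptions(precision=3,suppress=True)
s=vision.camera_params('scene');t=vision.camera_params('top')
P=lambda n,a,b:print(n,tri([(s,a),(t,b)]))
P('tipA',(273.8,273.2),(399.3,279.6));P('tipB',(347.5,235.8),(372.7,192.9))
P('botA',(280.3,308.3),(390.4,274.5));P('botB',(345.6,260.4),(369.8,194.9))
P('case',(318.8,191.2),(268.6,178.8));P('cradle',(319.7,185),(264.5,175.3));P('hinge',(306.1,172.4),(247.3,177.3));P('lidf',(298.4,131.9),(211.5,169.8))
for n,a,b in [('box',(360,167),(259,122)),('tape',(282,220),None),('cal',(312,277),(369,234)),('ipa',(382,265),(410,187))]:
    print(n,onz(s,a,.02),b and onz(t,b,.02))
p,R,o=tool();print(p,R)
E
```

```text
tipA [ 0.246 -0.435  0.139]
tipB [ 0.474 -0.375  0.089]
botA [ 0.245 -0.436  0.001]
botB [ 0.473 -0.378 -0.006]
case [ 0.532 -0.08  -0.008]
cradle [ 0.54  -0.07   0.007]
hinge [ 0.525 -0.021  0.033]
lidf [0.535 0.053 0.142]
box [ 0.696 -0.065  0.02 ] [ 0.696 -0.056  0.02 ]
tape [ 0.365 -0.173  0.02 ] None
cal [ 0.352 -0.401  0.02 ] [ 0.364 -0.373  0.02 ]
ipa [ 0.531 -0.453  0.02 ] [ 0.499 -0.496  0.02 ]
[0.183 0.545 0.256] [[ 0.319  0.    -0.948]
 [ 0.948 -0.     0.319]
 [-0.    -1.    -0.   ]]
```

View pics/top0c.png

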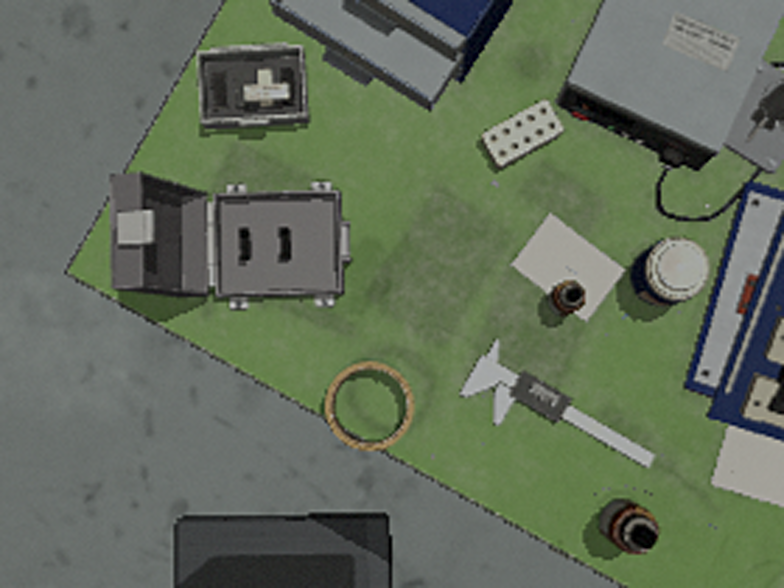

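View pics/scene0c.png

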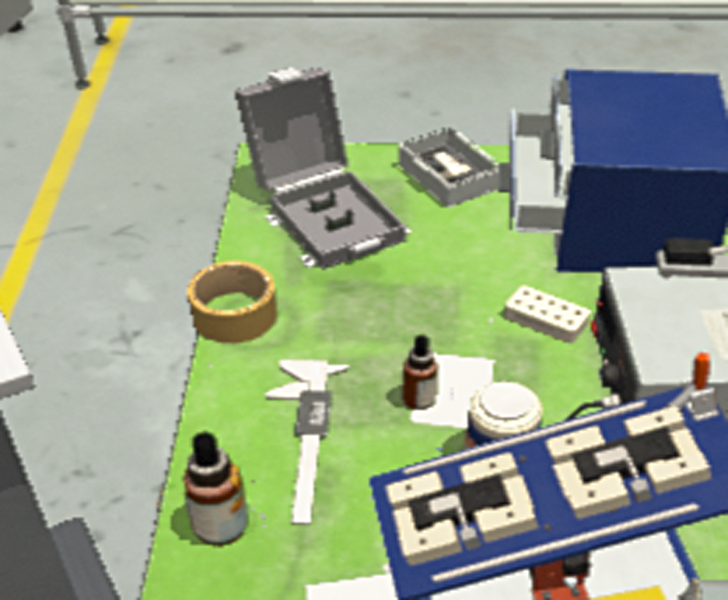

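The scene view shows the open case at about (314,166), the small bottle at (350,248) and the taller look-alike at (278,296). The small one triangulates to about 95 mm tall and the other to 138 mm, so the small one is the target. The catch faces -y and the hinge +y. I'll start moving, and collect joint and pose data as I go so I can fit the arm's kinematics.

Emit:
{"api": "apply_moves", "payload": {"increments": [{"x": -4,"y": -4,"z": -4},{"x": -8,"y": -7,"z": -8},{"x": -12,"y": -10,"z": -13},{"x": -16,"y": -10,"z": -18},{"x": -18,"y": -10,"z": -24},{"x": -18,"y": -10,"z": -24}]}}

```text
invalid input
```

```bash
cat >> h.py <<'E'
import json,os
def log():
    o=ctrl.get_obs(); open('log.jsonl','a').write(json.dumps({k:np.asarray(o[k]).tolist() for k in ('q','eef_pos','eef_rot')})+'\n'); return o
E
python3 -c "
from h import *
o=log();print(o['q'],o['eef_pos'],o['time_s']);print(tool()[1])"
```

```text
[ 1.03969741e+00  1.80825361e-01  1.60703475e+00 -3.55449820e-05
  1.35377937e+00 -2.06293047e-01] [0.18348627 0.54493835 0.25625736] 1.35
[[ 3.19117555e-01  6.20991366e-06 -9.47715140e-01]
 [ 9.47715138e-01 -5.79621489e-05  3.19117554e-01]
 [-5.29499136e-05 -9.99999998e-01 -2.43819684e-05]]
```

Emit:
{"api": "apply_moves", "payload": {"increments": [{"x": -4,"y": -4,"z": -4,"ax": 0,"ay": 0,"az": 0,"grip": 0},{"x": -8,"y": -7,"z": -8,"ax": 0,"ay": 0,"az": 0,"grip": 0},{"x": -12,"y": -10,"z": -13,"ax": 0,"ay": 0,"az": 0,"grip": 0},{"x": -16,"y": -10,"z": -18,"ax": 0,"ay": 0,"az": 0,"grip": 0},{"x": -18,"y": -10,"z": -24,"ax": 0,"ay": 0,"az": 0,"grip": 0},{"x": -18,"y": -10,"z": -24,"ax": 0,"ay": 0,"az": 0,"grip": 0}]}}

```text
time_s: 2.1
eef_pos: [0.3556, 0.2955, 0.3567]
eef_rot: [-0.575, 0.575, 0.412, -0.411]
wrist_force: [-1.1, 1.1, -0.1]
opening: 0.996
```

```bash
python3 -c "
from h import *
o=log();print(o['q'],o['eef_pos'],o['time_s']);print(tool()[1])"
```

```text
[ 4.36153560e-01 -1.50819258e-01  1.74212099e+00 -5.73325392e-04
  1.54918511e+00 -8.05397242e-01] [0.35557247 0.29551002 0.3566946 ] 2.1
[[ 3.23317527e-01  1.24443912e-03 -9.46289717e-01]
 [ 9.46290469e-01 -5.23734220e-05  3.23317716e-01]
 [ 3.52788784e-04 -9.99999224e-01 -1.19453413e-03]]
```

Emit:
{"api": "apply_moves", "payload": {"increments": [{"x": -5,"y": 0,"z": -2.5,"ax": 0,"ay": 0.1,"az": 0,"grip": 0},{"x": -10,"y": 0,"z": -5,"ax": -0.1,"ay": 0.2,"az": 0,"grip": 0},{"x": -15,"y": 0,"z": -7.5,"ax": -0.2,"ay": 0.3,"az": 0,"grip": 0},{"x": -20,"y": 0,"z": -10,"ax": -0.3,"ay": 0.35,"az": 0,"grip": 0},{"x": -25,"y": 0,"z": -12,"ax": -0.4,"ay": 0.35,"az": 0,"grip": 0},{"x": -30,"y": 0,"z": -14,"ax": -0.5,"ay": 0.35,"az": 0,"grip": 0},{"x": -35,"y": 0,"z": -16,"ax": -0.5,"ay": 0.35,"az": 0,"grip": 0},{"x": -38,"y": 0,"z": -18,"ax": -0.5,"ay": 0.35,"az": 0,"grip": 0},{"x": -38,"y": 0,"z": -18,"ax": -0.5,"ay": 0.35,"az": 0,"grip": 0}]}}

```text
time_s: 3.22
eef_pos: [0.4029, -0.124, 0.3566]
eef_rot: [-0.478, 0.762, 0.393, -0.19]
wrist_force: [1.1, 0.0, -0.8]
opening: 0.997
```

```bash
python3 -c "
from h import *
np.set_printoptions(precision=3,suppress=True)
o=log();print(o['q'],o['eef_pos'],o['time_s']);print(tool()[1])
im=vision.camera('wrist');cv2.imwrite('pics/w1.png',im[:,:,::-1])
p=vision.camera_params('wrist')
for c in ['wrist']:
  for n in ['bottle_tip','flux_bottle','case_cradle']:
    for d in pinpoint(c,n)[:3]: print(n,d['p'],d['xy'],onz(p,d['xy'],dict(bottle_tip=.102,flux_bottle=0,case_cradle=.032)[n]))
im=vision.camera('top');cv2.imwrite('pics/t1.png',cv2.resize(im[90:300,170:450,::-1],None,fx=2.8,fy=2.8))
"
```

```text
[-0.62  -0.631  2.138  0.058  1.14  -1.511] [ 0.403 -0.124  0.357] 3.225
[[ 0.618  0.417 -0.666]
 [ 0.781 -0.233  0.579]
 [ 0.086 -0.879 -0.47 ]]
bottle_tip 0.63 [178.6, 211.2] [ 0.471 -0.379  0.102]
bottle_tip 0.23 [430.5, 43.8] [ 0.488 -0.024  0.102]
flux_bottle 0.75 [193.3, 165.2] [ 0.477 -0.382  0.   ]
flux_bottle 0.64 [3.1, 78.4] [ 0.245 -0.437  0.   ]
flux_bottle 0.34 [446.8, 138.4] [ 0.699 -0.058  0.   ]
case_cradle 0.64 [385.0, 81.1] [ 0.534 -0.082  0.032]
case_cradle 0.23 [118.8, 106.9] [ 0.348 -0.348  0.032]
```

View pics/w1.png

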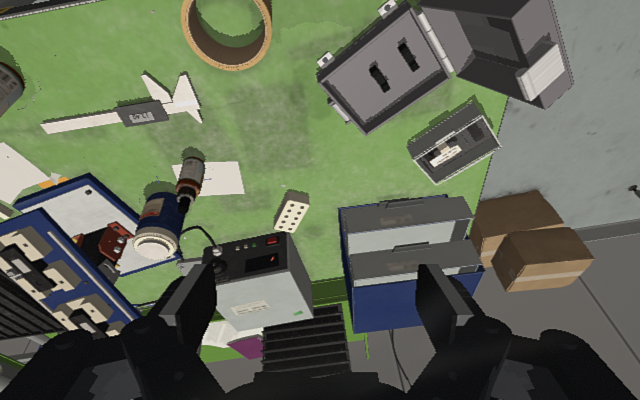

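```bash
cat > kin.py <<'E'
import numpy as np, json
from scipy.optimize import least_squares
from scipy.spatial.transform import Rotation as Rn
Rz=lambda a:Rn.from_euler('z',a).as_matrix(); Ry=lambda a:Rn.from_euler('y',a).as_matrix()
# tool frame: approach=+Z in chain ; R0 maps tool axes
def chain(q,P):
    L2,L3,LT,h,lat,latw=P
    R=Rz(q[0]);p=np.array([0,0,h])
    R1=R@Ry(q[1]);p=p+R@np.array([0,lat,0])+R1@np.array([0,0,L2])
    R2=R1@Ry(q[2])@Rz(q[3]*SG[0]);p=p+R2@np.array([0,latw,L3])
    R3=R2@Ry(q[4])@Rz(q[5]*SG[1]);p=p+R3@np.array([0,0,LT])
    return p,R3
SG=[1,1]
# tool: y=chain z
def fk(q,P):
    p,R3=chain(q,P); return p,R3@C
C=np.eye(3)
LO=np.array([-2.99,-.89,.3,-1.14,0,-3.12]);HI=np.array([2.99,2.07,2.58,4.28,2.63,3.12])
E
python3 - <<'E'
import kin,numpy as np,json
from kin import *
np.set_printoptions(precision=4,suppress=True)
D=[json.loads(l) for l in open('log.jsonl')]
for d in D: d['R']=Rn.from_quat(np.roll(d['eef_rot'],-1)).as_matrix()
best=None
for s0 in(1,-1):
  for s1 in (1,-1):
    kin.SG[:]=[s0,s1]
    P0=[.386,.505,.27,.256,.1,0]
    Cs=[chain(d['q'],P0)[1].T@d['R'] for d in D]
    print(s0,s1,[np.linalg.norm(c-Cs[0]) for c in Cs]); 
    if s0==1 and s1==1: print(Cs[0])
    f=lambda P:np.concatenate([chain(d['q'],P)[0]-d['eef_pos'] for d in D])
    r=least_squares(f,P0); print(r.x,abs(r.fun).max())
E
```

```text
1 1 [np.float64(0.0), np.float64(5.724227192411975e-16), np.float64(4.902380643994258e-16)]
[[-1. -0.  0.]
 [ 0.  0.  1.]
 [-0.  1. -0.]]
[ 0.3882  0.505   0.2629  0.2461  0.1928 -0.0745] 0.0008887182140791677
1 -1 [np.float64(0.0), np.float64(1.5949582778756737), np.float64(2.728604994726667)]
[ 0.3882  0.505   0.2629  0.2461  0.1928 -0.0745] 0.0008887182140791677
-1 1 [np.float64(0.0), np.float64(0.0015412036795681037), np.float64(0.1633465952773602)]
[0.3644 0.5065 0.2255 0.2322 0.0632 0.0636] 0.01368055077107655
-1 -1 [np.float64(0.0), np.float64(1.5949698215720156), np.float64(2.7101668995291535)]
[0.3644 0.5065 0.2255 0.2322 0.0632 0.0636] 0.01368055077107655
```

```bash
cat >> kin.py <<'E'
C=np.array([[-1,0,0],[0,0,1],[0,1,0.]])
P=[.3882,.505,.2629,.2461,.1928,-.0745]
def ik(p,R,q0s):
    out=[]
    for q0 in q0s:
        def f(q):
            pp,RR=fk(q,P); return np.concatenate([(pp-p)*5,Rn.from_matrix(RR.T@R).as_rotvec()])
        r=least_squares(f,np.clip(q0,LO+.01,HI-.01),bounds=(LO,HI))
        if np.abs(r.fun).max()<1e-3 and not any(np.linalg.norm(r.x-o)<.05 for o in out): out.append(r.x)
    return out
def grasp_R(az,th):
    d=np.array([np.cos(az),np.sin(az),0]);up=np.array([0,0,1.])
    y=d*np.cos(th)-up*np.sin(th); x=np.cross(up,d); return np.column_stack([x,y,np.cross(x,y)])
def place_R(hd,th): # hd hinge direction azimuth
    d=np.array([np.cos(hd),np.sin(hd),0]);up=np.array([0,0,1.])
    y=d*np.sin(th)-up*np.cos(th); x=np.cross(d,up); return np.column_stack([x,y,np.cross(x,y)])
E
python3 - <<'E'
from kin import *
np.set_printoptions(precision=2,suppress=True)
b=np.array([.474,-.379,.042]);
cr=np.array([.535,-.08,.032])
seeds=[np.array([a,.2,2.0,q4,.8,q6]) for a in(-.6,) for q4 in(-.7,0,.9,2) for q6 in(-2,-1,0,1.5)]
for th in np.radians([25,35,45,55]):
  R=place_R(np.pi/2,th); p=cr+np.array([0,.01,0])-.006*R[:,1]
  print('PLACE',np.degrees(th),*ik(p,R,seeds))
  for az in np.radians([-100,-75,-55,-39,-15,10,35]):
    R=grasp_R(az,th); s=ik(b-.006*R[:,1],R,seeds)
    if s: print(' g',round(np.degrees(az)),*s)
E
```

```text
PLACE 25.0 [-0.55  0.43  1.77  0.4   1.2  -0.75]
 g -75 [-0.98  0.34  2.41  3.58  0.78  1.4 ]
 g -55 [-1.25  0.22  2.48  2.73  0.72  1.76]
 g -39 [-1.37  0.21  2.41  2.17  0.78  2.03]
 g -15 [-1.44  0.32  2.23  1.63  1.    2.24]
 g 10 [-1.42  0.49  1.96  1.26  1.26  2.31]
 g 35 [-1.35  0.68  1.65  1.    1.53  2.31]
PLACE 35.0 [-0.62  0.5   1.72  0.5   1.34 -0.84]
 g -75 [-0.99  0.25  2.4   3.7   0.51  1.26]
 g -55 [-1.21  0.13  2.4   2.57  0.38  1.96]
 g -39 [-1.27  0.14  2.32  1.91  0.5   2.39]
 g -15 [-1.35  0.24  2.18  1.44  0.82  2.5 ]
 g 10 [-1.35  0.41  1.95  1.14  1.13  2.47]
 g 35 [-1.3   0.6   1.68  0.9   1.41  2.39]
PLACE 45.0 [-0.67  0.58  1.67  0.59  1.47 -0.91]
 g -75 [-0.96  0.21  2.36  4.07  0.3   0.92]
 g -39 [-1.1   0.15  2.17  1.32  0.3   3.1 ]
 g -15 [-1.23  0.22  2.1   1.17  0.69  2.84]
 g 10 [-1.27  0.36  1.92  0.97  1.01  2.66]
 g 35 [-1.24  0.53  1.69  0.79  1.29  2.49]
PLACE 55.0 [-0.72  0.67  1.61  0.66  1.61 -0.96]
 g -100 [-0.71  0.4   2.03 -1.    0.63  0.28]
 g -55 [-0.86  0.23  2.22 -0.55  0.1  -0.94]
 g -39 [-0.96  0.21  2.08  0.57  0.3  -2.35]
 g -15 [-1.11  0.24  2.02  0.83  0.63 -3.05]
 g 10 [-1.17  0.34  1.88  0.77  0.93  2.88]
 g 35 [-1.16  0.48  1.7   0.65  1.18  2.62]
```

```bash
cat > plan.py <<'E'
from kin import *
from bench import ctrl
def now():
    o=ctrl.get_obs(); return o, o['eef_pos'], Rn.from_quat(np.roll(o['eef_rot'],-1)).as_matrix()
def rel(p0,R0,p,R): return np.concatenate([R0.T@(p-p0)*100, Rn.from_matrix(R0.T@R).as_rotvec()])
def show(rows,p0,R0,g):
    for p,R in rows: 
        r=rel(p0,R0,p,R); print('{"x":%.1f,"y":%.1f,"z":%.1f,"ax":%.2f,"ay":%.2f,"az":%.2f,"grip":%g},'%(*r,g))
def jpath(qa,qb,n=None):
    # rows along joint-space line; model offset negligible
    if n is None:
        N=400; m=1
        pts=[fk(qa+(qb-qa)*i/N,P) for i in range(N+1)]
        L=sum(np.linalg.norm(pts[i+1][0]-pts[i][0]) for i in range(N)); A=sum(np.linalg.norm(Rn.from_matrix(pts[i][1].T@pts[i+1][1]).as_rotvec()) for i in range(N))
        n=int(np.ceil(max(L/.05,A/.16,np.abs(qb-qa).max()/.2)))
    return [fk(qa+(qb-qa)*(i+1)/n,P) for i in range(n)]
FL=np.diag([-1,1,-1.])
E
python3 - <<'E'
from plan import *
np.set_printoptions(precision=3,suppress=True)
o,p0,R0=now(); q=o['q']; print(q, fk(q,P)[0]-p0)
b=np.array([.474,-.379,.042])
R=grasp_R(np.radians(-30),np.radians(35))@FL
g=b-.006*R[:,1]
seeds=[np.array([-1.3,.18,2.26,1.7,.63,-.69])]
G=ik(g,R,seeds)[0]; A=ik(g-.11*R[:,1],R,[G])[0]; print('G',G,'A',A)
Pl=place_R(np.pi/2,np.radians(35))@FL
c=np.array([.535,-.07,.032]); pl=c-.006*Pl[:,1]
for hh in(0,.1,.2): print('place',hh,ik(pl+[0,0,hh],Pl,[np.array([-.62,.5,1.72,.5,1.34,2.3])]))
rows=jpath(q,A); print(len(rows)); show(rows,p0,R0,.25); print([np.round(r[0],2) for r in rows])
E
```

```text
[-0.613 -0.633  2.139  0.057  1.141 -1.51 ] [-0.001 -0.001  0.   ]
G [-1.303  0.165  2.273  1.697  0.619 -0.67 ] A [-1.44  -0.302  2.507  1.32   0.736 -0.31 ]
place 0 [array([-0.618,  0.5  ,  1.722,  0.501,  1.337,  2.3  ])]
place 0.1 [array([-0.618,  0.345,  1.695,  0.488,  1.497,  2.388])]
place 0.2 [array([-0.618,  0.233,  1.614,  0.489,  1.667,  2.478])]
19
{"x":-0.4,"y":2.2,"z":0.1,"ax":0.01,"ay":0.13,"az":-0.04,"grip":0.25},
{"x":-0.7,"y":4.2,"z":0.3,"ax":0.03,"ay":0.27,"az":-0.07,"grip":0.25},
{"x":-1.1,"y":6.2,"z":0.4,"ax":0.04,"ay":0.41,"az":-0.11,"grip":0.25},
{"x":-1.6,"y":8.1,"z":0.4,"ax":0.05,"ay":0.55,"az":-0.14,"grip":0.25},
{"x":-2.1,"y":9.8,"z":0.5,"ax":0.07,"ay":0.70,"az":-0.17,"grip":0.25},
{"x":-2.8,"y":11.5,"z":0.4,"ax":0.07,"ay":0.84,"az":-0.20,"grip":0.25},
{"x":-3.4,"y":13.1,"z":0.4,"ax":0.08,"ay":0.99,"az":-0.23,"grip":0.25},
{"x":-4.2,"y":14.6,"z":0.3,"ax":0.09,"ay":1.15,"az":-0.26,"grip":0.25},
{"x":-5.1,"y":16.0,"z":0.2,"ax":0.10,"ay":1.30,"az":-0.29,"grip":0.25},
{"x":-6.1,"y":17.3,"z":0.1,"ax":0.10,"ay":1.46,"az":-0.32,"grip":0.25},
{"x":-7.1,"y":18.6,"z
[... 510 characters left out ...]
5.5,"z":0.0,"ax":0.06,"ay":2.74,"az":-0.63,"grip":0.25},
{"x":-19.4,"y":26.2,"z":0.3,"ax":0.04,"ay":2.90,"az":-0.68,"grip":0.25},
[array([ 0.41, -0.13,  0.34]), array([ 0.41, -0.13,  0.32]), array([ 0.42, -0.14,  0.3 ]), array([ 0.42, -0.15,  0.28]), array([ 0.43, -0.16,  0.27]), array([ 0.43, -0.17,  0.25]), array([ 0.43, -0.18,  0.24]), array([ 0.44, -0.19,  0.22]), array([ 0.44, -0.2 ,  0.21]), array([ 0.44, -0.21,  0.2 ]), array([ 0.44, -0.22,  0.19]), array([ 0.44, -0.23,  0.18]), array([ 0.43, -0.25,  0.17]), array([ 0.43, -0.26,  0.16]), array([ 0.43, -0.27,  0.15]), array([ 0.42, -0.29,  0.14]), array([ 0.41, -0.3 ,  0.13]), array([ 0.4 , -0.32,  0.12]), array([ 0.39, -0.33,  0.11])]
```

Run:
```python
from plan import *
np.set_printoptions(precision=3,suppress=True)
o,p0,R0=now(); q=o['q']
b=np.array([.474,-.379,.042])
R=grasp_R(np.radians(-30),np.radians(35))@FL
g=b-.006*R[:,1]
G=np.array([-1.303,.165,2.273,1.697,.619,-.67])
A=ik(g-.11*R[:,1],R,[G])[0]
W=ik(g-.10*R[:,1]+[0,0,.08],R,[A,G]); print(W)
rows=jpath(q,W[0]); print(len(rows)); show(rows[:12],p0,R0,.25)
print([np.round(r[0],2) for r in rows])
```

```text
[array([-1.357, -0.451,  2.431,  1.102,  0.747,  0.041])]
19
{"x":-0.4,"y":1.6,"z":-0.1,"ax":0.00,"ay":0.14,"az":-0.03,"grip":0.25},
{"x":-0.8,"y":3.1,"z":-0.2,"ax":0.01,"ay":0.28,"az":-0.06,"grip":0.25},
{"x":-1.3,"y":4.6,"z":-0.3,"ax":0.01,"ay":0.43,"az":-0.09,"grip":0.25},
{"x":-1.8,"y":6.0,"z":-0.5,"ax":0.02,"ay":0.58,"az":-0.12,"grip":0.25},
{"x":-2.4,"y":7.3,"z":-0.7,"ax":0.02,"ay":0.73,"az":-0.14,"grip":0.25},
{"x":-3.0,"y":8.6,"z":-1.0,"ax":0.02,"ay":0.88,"az":-0.17,"grip":0.25},
{"x":-3.7,"y":9.8,"z":-1.2,"ax":0.03,"ay":1.03,"az":-0.20,"grip":0.25},
{"x":-4.5,"y":11.0,"z":-1.5,"ax":0.03,"ay":1.18,"az":-0.23,"grip":0.25},
{"x":-5.3,"y":12.1,"z":-1.8,"ax":0.03,"ay":1.34,"az":-0.26,"grip":0.25},
{"x":-6.3,"y":13.1,"z":-2.1,"ax":0.04,"ay":1.49,"az":-0.29,"grip":0.25},
{"x":-7.3,"y":14.1,"z":-2.4,"ax":0.04,"ay":1.65,"az":-0.32,"grip":0.25},
{"x":-8.4,"y":15.0,"z":-2.7,"ax":0.04,"ay":1.80,"az":-0.35,"grip":0.25},
[array([ 0.41, -0.13,  0.34]), array([ 0.41, -0.14,  0.33]), array([ 0.42, -0.14,  0.32]), array([ 0.42, -0.15,  0.31]), array([ 0.42, -0.16,  0.29]), array([ 0.43, -0.17,  0.28]), array([ 0.43, -0.18,  0.27]), array([ 0.43, -0.19,  0.26]), array([ 0.43, -0.2 ,  0.25]), array([ 0.43, -0.21,  0.25]), array([ 0.43, -0.22,  0.24]), array([ 0.43, -0.24,  0.23]), array([ 0.43, -0.25,  0.22]), array([ 0.43, -0.26,  0.22]), array([ 0.42, -0.28,  0.21]), array([ 0.42, -0.29,  0.2 ]), array([ 0.41, -0.31,  0.2 ]), array([ 0.41, -0.32,  0.19]), array([ 0.4 , -0.34,  0.18])]
```

Emit:
{"api": "apply_moves", "payload": {"increments": [{"x": -0.4,"y": 1.6,"z": -0.1,"ax": 0.0,"ay": 0.14,"az": -0.03,"grip": 0.25},{"x": -0.8,"y": 3.1,"z": -0.2,"ax": 0.01,"ay": 0.28,"az": -0.06,"grip": 0.25},{"x": -1.3,"y": 4.6,"z": -0.3,"ax": 0.01,"ay": 0.43,"az": -0.09,"grip": 0.25},{"x": -1.8,"y": 6.0,"z": -0.5,"ax": 0.02,"ay": 0.58,"az": -0.12,"grip": 0.25},{"x": -2.4,"y": 7.3,"z": -0.7,"ax": 0.02,"ay": 0.73,"az": -0.14,"grip": 0.25},{"x": -3.0,"y": 8.6,"z": -1.0,"ax": 0.02,"ay": 0.88,"az": -0.17,"grip": 0.25},{"x": -3.7,"y": 9.8,"z": -1.2,"ax": 0.03,"ay": 1.03,"az": -0.2,"grip": 0.25},{"x": -4.5,"y": 11.0,"z": -1.5,"ax": 0.03,"ay": 1.18,"az": -0.23,"grip": 0.25},{"x": -5.3,"y": 12.1,"z": -1.8,"ax": 0.03,"ay": 1.34,"az": -0.26,"grip": 0.25},{"x": -6.3,"y": 13.1,"z": -2.1,"ax": 0.04,"ay": 1.49,"az": -0.29,"grip": 0.25},{"x": -7.3,"y": 14.1,"z": -2.4,"ax": 0.04,"ay": 1.65,"az": -0.32,"grip": 0.25},{"x": -8.4,"y": 15.0,"z": -2.7,"ax": 0.04,"ay": 1.8,"az": -0.35,"grip": 0.25}]}}

```text
time_s: 4.97
eef_pos: [0.4332, -0.236, 0.2303]
eef_rot: [0.641, -0.543, 0.02, -0.542]
wrist_force: [0.0, 1.2, -0.9]
opening: 0.751
```

Run:
```python
from plan import *
import h; h.log()
np.set_printoptions(precision=3,suppress=True)
o,p0,R0=now(); q=o['q']; print(q,o['time_s'],fk(q,P)[0]-p0)
R=grasp_R(np.radians(-30),np.radians(35))@FL
g=np.array([.474,-.379,.042])-.006*R[:,1]
W=ik(g-.10*R[:,1]+[0,0,.08],R,[np.array([-1.357,-.451,2.431,1.102,.747,.041])])[0]
rows=jpath(q,W); print(len(rows)); show(rows[:12],p0,R0,.25)
```

```text
[-1.069 -0.392  2.358  0.814  0.77  -0.669] 4.975 [ 0.011 -0.003 -0.059]
8
{"x":-1.9,"y":4.8,"z":-2.9,"ax":-0.00,"ay":0.14,"az":-0.03,"grip":0.25},
{"x":-1.2,"y":4.7,"z":-4.0,"ax":0.00,"ay":0.28,"az":-0.06,"grip":0.25},
{"x":-0.5,"y":4.5,"z":-5.0,"ax":0.01,"ay":0.42,"az":-0.10,"grip":0.25},
{"x":0.2,"y":4.2,"z":-6.1,"ax":0.01,"ay":0.56,"az":-0.13,"grip":0.25},
{"x":0.9,"y":3.9,"z":-7.2,"ax":0.02,"ay":0.70,"az":-0.17,"grip":0.25},
{"x":1.7,"y":3.6,"z":-8.4,"ax":0.04,"ay":0.84,"az":-0.21,"grip":0.25},
{"x":2.4,"y":3.3,"z":-9.6,"ax":0.06,"ay":0.97,"az":-0.24,"grip":0.25},
{"x":3.1,"y":2.8,"z":-10.8,"ax":0.08,"ay":1.11,"az":-0.28,"grip":0.25},
```

```bash
cat > fit.py <<'E'
from kin import *
import kin
np.set_printoptions(precision=4,suppress=True)
D=[json.loads(l) for l in open('log.jsonl')]
f=lambda P:np.concatenate([chain(d['q'],P)[0]-d['eef_pos'] for d in D])
r=least_squares(f,kin.P); print(r.x,r.fun.reshape(-1,3))
E
python3 fit.py
```

```text
[ 0.4081  0.4996  0.2767  0.2427  0.1317 -0.0125] [[-0.002  -0.0006  0.0036]
 [-0.0084 -0.0023  0.0025]
 [-0.0084  0.0066  0.0038]
 [ 0.0062 -0.0183 -0.0099]]
```

```bash
cat >> kin.py <<'E'
def chain(q,P):
    L2,L3,LT,h,lat,latw,ex,wx,a1,w4=P
    R=Rz(q[0]);p=np.array([0,0,h])
    R1=R@Ry(q[1]);p=p+R@np.array([a1,lat,0])+R1@np.array([0,0,L2])
    Rf=R1@Ry(q[2]);p=p+Rf@np.array([ex,0,L3])
    R2=Rf@Rz(q[3]); p=p+R2@np.array([w4,0,0]); R4=R2@Ry(q[4]);p=p+R4@np.array([wx,latw,0])
    R3=R4@Rz(q[5]);p=p+R3@np.array([0,0,LT])
    return p,R3
P=[.3882,.505,.2629,.2461,.12,0,0,0,0,0]
E
cat > fit.py <<'E'
from kin import *
import kin,itertools
np.set_printoptions(precision=4,suppress=True)
D=[json.loads(l) for l in open('log.jsonl')]
base=np.array(kin.P)
f=lambda P:np.concatenate([chain(d['q'],P)[0]-d['eef_pos'] for d in D])
for free in [(5,),(5,6),(5,7),(5,8),(5,9),(6,7),(6,9),(5,6,7),(6,),(7,),(9,),(8,)]:
    idx=[0,1,2,3,4]+list(free)
    def g(v):
        p=base.copy();p[idx]=v;return f(p)
    r=least_squares(g,base[idx]); print(free,r.x,'max',np.abs(r.fun).max())
E
python3 fit.py
```

```text
(5,) [ 0.4081  0.4996  0.2767  0.2427  0.1317 -0.0125] max 0.018288329381894147
(5, 6) [0.4382 0.5145 0.2939 0.3134 0.1178 0.     0.0855] max 5.272105529918747e-10
(5, 7) [ 0.4138  0.4764  0.2907  0.2459  0.1484 -0.0292 -0.0234] max 0.01639498680138282
(5, 8) [ 0.3996  0.4622  0.2686  0.2406  0.1454 -0.0261  0.0378] max 0.017114968198425756
(5, 9) [0.3858 0.5118 0.2258 0.263  0.1155 0.0019 0.0513] max 0.005709231306936624
(6, 7) [0.4382 0.5145 0.2939 0.3134 0.1178 0.0855 0.    ] max 5.764924093654145e-10
(6, 9) [0.4382 0.5145 0.2939 0.3134 0.1178 0.0855 0.    ] max 5.438859362882908e-10
(5, 6, 7) [0.4382 0.5145 0.2939 0.3134 0.1178 0.     0.0855 0.    ] max 6.6030325651667e-10
(6,) [0.4382 0.5145 0.2939 0.3134 0.1178 0.0855] max 5.357623233948061e-10
(7,) [0.4076 0.5059 0.2717 0.2383 0.1201 0.006 ] max 0.021296777482096102
(9,) [0.386  0.5115 0.227  0.2633 0.1173 0.0503] max 0.005690404317567677
(8,) [ 0.4099  0.5016  0.275   0.2375  0.1204 -0.0015] max 0.02201678585084013
```

```bash
echo 'P=[.4382,.5145,.2939,.3134,.1178,0,.0855,0,0,0]' >> kin.py
python3 - <<'E'
from plan import *
np.set_printoptions(precision=2,suppress=True)
o,p0,R0=now(); print(fk(o['q'],P)[0]-p0,p0)
b=np.array([.474,-.379,.042]); cr=np.array([.535,-.07,.032])
seeds=[np.array([-1,.2,2.0,q4,.8,q6]) for q4 in(-.7,0,.9,2) for q6 in(-2,-.5,1)]
for th in np.radians([25,35,45,55,62]):
  R=place_R(np.pi/2,th); p=cr-.006*R[:,1]
  print('PLACE',np.degrees(th),*ik(p,R,seeds))
  for az in np.radians([-100,-75,-55,-39,-25,-15]):
    R=grasp_R(az,th); s=ik(b-.006*R[:,1],R,seeds)
    if s: print(' g',round(np.degrees(az)),*s)
E
```

```text
[-0.  0. -0.] [ 0.43 -0.24  0.23]
PLACE 25.0 [-0.56  0.51  1.75  0.4   1.16 -0.77]
 g -75 [-0.57  0.62  2.07  4.12  0.84  1.16]
 g -55 [-0.8   0.57  2.22  3.35  0.79  1.49]
 g -39 [-1.03  0.56  2.26  2.71  0.84  1.71]
 g -25 [-1.2   0.57  2.23  2.22  0.91  1.87]
 g -15 [-1.29  0.59  2.17  1.91  0.97  1.97]
PLACE 35.0 [-0.63  0.58  1.7   0.51  1.29 -0.88]
 g -55 [-0.81  0.45  2.2   3.42  0.48  1.41]
 g -39 [-1.    0.43  2.24  2.6   0.53  1.86]
 g -25 [-1.15  0.45  2.21  2.05  0.65  2.1 ]
 g -15 [-1.23  0.47  2.16  1.75  0.76  2.2 ]
PLACE 45.0 [-0.68  0.67  1.64  0.59  1.42 -0.96]
 g -100 [-0.54  0.56  1.82 -1.14  0.81  0.48]
 g -55 [-0.82  0.37  2.15  3.71  0.18  1.11]
 g -39 [-0.97  0.35  2.18  2.2   0.26  2.29]
 g -25 [-1.09  0.37  2.16  1.67  0.45  2.53]
 g -15 [-1.16  0.39  2.11  1.45  0.59  2.56]
PLACE 55.0 [-0.72  0.77  1.58  0.66  1.55 -1.01]
 g -100 [-0.61  0.5   1.81 -0.87  0.75  0.19]
 g -75 [-0.71  0.4   1.98 -0.96  0.41 -0.14]
 g -55 [-0.83  0.34  2.06 -0.51  0.15 -0.96]
 g -39 [-0.95  0.33  2.09  0.85  0.2  -2.63]
 g -25 [-1.04  0.34  2.07  1.02  0.39 -3.07]
 g -15 [-1.09  0.36  2.04  1.    0.52  3.05]
PLACE 62.0 [-0.75  0.84  1.54  0.71  1.64 -1.04]
 g -100 [-0.66  0.48  1.79 -0.66  0.74 -0.02]
 g -75 [-0.74  0.39  1.93 -0.58  0.47 -0.53]
 g -55 [-0.84  0.34  1.99 -0.18  0.32 -1.3 ]
 g -39 [-0.93  0.33  2.01  0.35  0.34 -2.12]
 g -25 [-1.    0.34  2.    0.61  0.45 -2.64]
 g -15 [-1.04  0.36  1.98  0.68  0.55 -2.89]
```

Run:
```python
from plan import *
np.set_printoptions(precision=3,suppress=True)
o,p0,R0=now(); q=o['q']
R=grasp_R(np.radians(-25),np.radians(37))@FL
g=np.array([.474,-.379,.042])-.006*R[:,1]
G=ik(g,R,[np.array([-1.12,.42,2.2,1.95,.6,-.93])])[0]
A=ik(g-.09*R[:,1],R,[G])[0]
W=ik(g-.09*R[:,1]+[0,0,.06],R,[A])[0]; print('G',G,'A',A,'W',W)
rows=jpath(q,W); print(len(rows)); show(rows[:12],p0,R0,.25); print([np.round(r[0],2) for r in rows])
```

```text
G [-1.141  0.426  2.202  1.995  0.604 -0.975] A [-1.297  0.147  2.382  1.702  0.657 -0.777] W [-1.297 -0.062  2.385  1.434  0.658 -0.439]
7
{"x":0.5,"y":1.0,"z":-1.1,"ax":0.02,"ay":0.15,"az":-0.02,"grip":0.25},
{"x":1.0,"y":1.9,"z":-2.4,"ax":0.04,"ay":0.30,"az":-0.04,"grip":0.25},
{"x":1.5,"y":2.7,"z":-4.0,"ax":0.05,"ay":0.45,"az":-0.07,"grip":0.25},
{"x":2.0,"y":3.4,"z":-5.7,"ax":0.06,"ay":0.60,"az":-0.10,"grip":0.25},
{"x":2.4,"y":4.0,"z":-7.7,"ax":0.07,"ay":0.75,"az":-0.13,"grip":0.25},
{"x":2.7,"y":4.6,"z":-9.8,"ax":0.08,"ay":0.90,"az":-0.16,"grip":0.25},
{"x":2.8,"y":5.1,"z":-12.1,"ax":0.08,"ay":1.06,"az":-0.20,"grip":0.25},
[array([ 0.44, -0.25,  0.22]), array([ 0.44, -0.26,  0.21]), array([ 0.43, -0.28,  0.2 ]), array([ 0.43, -0.29,  0.19]), array([ 0.42, -0.31,  0.18]), array([ 0.42, -0.33,  0.17]), array([ 0.4 , -0.35,  0.16])]
```

Emit:
{"api": "apply_moves", "payload": {"increments": [{"x": 0.5,"y": 1.0,"z": -1.1,"ax": 0.02,"ay": 0.15,"az": -0.02,"grip": 0.25},{"x": 1.0,"y": 1.9,"z": -2.4,"ax": 0.04,"ay": 0.3,"az": -0.04,"grip": 0.25},{"x": 1.5,"y": 2.7,"z": -4.0,"ax": 0.05,"ay": 0.45,"az": -0.07,"grip": 0.25},{"x": 2.0,"y": 3.4,"z": -5.7,"ax": 0.06,"ay": 0.6,"az": -0.1,"grip": 0.25},{"x": 2.4,"y": 4.0,"z": -7.7,"ax": 0.07,"ay": 0.75,"az": -0.13,"grip": 0.25},{"x": 2.7,"y": 4.6,"z": -9.8,"ax": 0.08,"ay": 0.9,"az": -0.16,"grip": 0.25},{"x": 2.8,"y": 5.1,"z": -12.1,"ax": 0.08,"ay": 1.06,"az": -0.2,"grip": 0.25},{"x": 2.8,"y": 5.1,"z": -12.1,"ax": 0.08,"ay": 1.06,"az": -0.2,"grip": 0.25}]}}

```text
time_s: 5.98
eef_pos: [0.4052, -0.3455, 0.1589]
eef_rot: [-0.51, 0.169, -0.269, 0.799]
wrist_force: [-0.1, 0.5, -0.6]
opening: 0.75
```

Run:
```python
from plan import *
from h import *
np.set_printoptions(precision=3,suppress=True)
o,p0,R0=now(); q=o['q']; print(q,p0,o['time_s'])
p=vision.camera_params('wrist')
im=vision.camera('wrist');cv2.imwrite('pics/w2.png',im[:,:,::-1])
for n in ['bottle_tip','flux_bottle']:
    for d in pinpoint('wrist',n)[:3]: print(n,d['p'],d['xy'],onz(p,d['xy'],dict(bottle_tip=.102,flux_bottle=0)[n]))
im=vision.camera('top');cv2.imwrite('pics/t2.png',cv2.resize(im[90:300,170:450,::-1],None,fx=2.8,fy=2.8))
im=vision.camera('scene');cv2.imwrite('pics/s2.png',cv2.resize(im[100:340,200:460,::-1],None,fx=2.5,fy=2.5))
```

```text
[-1.294 -0.06   2.385  1.435  0.656 -0.435] [ 0.405 -0.345  0.159] 5.975
bottle_tip 0.8 [317.3, 207.6] [ 0.479 -0.381  0.102]
flux_bottle 0.83 [317.6, 272.6] [ 0.477 -0.38   0.   ]
```

View pics/w2.png

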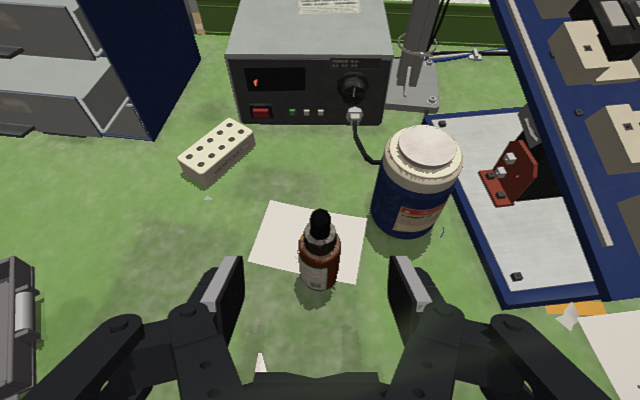

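View pics/s2.png

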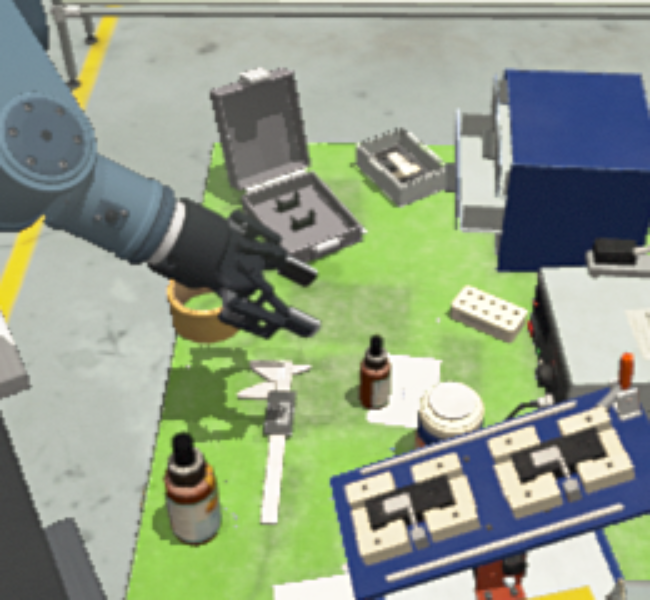

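View pics/t2.png

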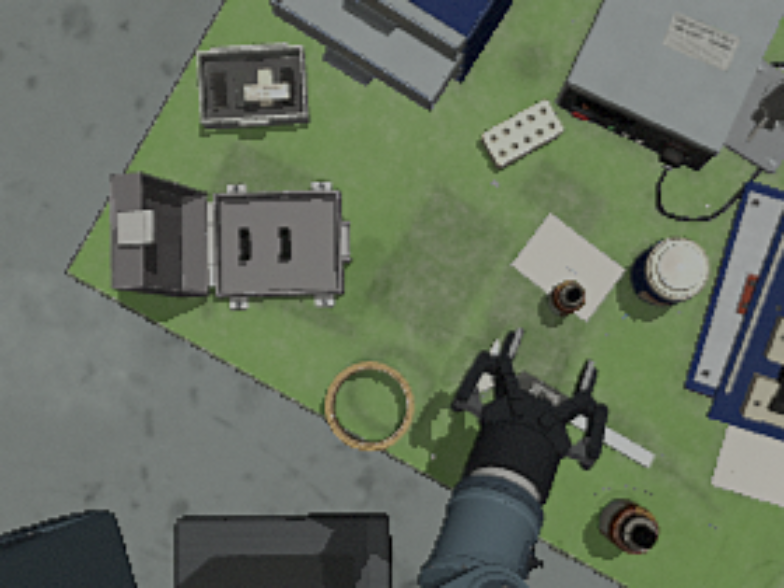

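The small bottle stands upright, centred in the wrist view at about (318,250) between the open jaws. The surroundings are clear. Its position is about (0.476, -0.380).

Run:
```python
from plan import *
o,p0,R0=now()
R=grasp_R(np.radians(-25),np.radians(37))@FL
b=np.array([.476,-.380,.042]); g=b-.006*R[:,1]
for s,z in [(.09,.04),(.09,.02),(.09,0),(.06,0),(.03,0),(0,0)]:
    r=[(g-s*R[:,1]+[0,0,z],R)]; show(r,p0,R0,.25); print(ik(*r[0],[o['q']])[0])
```

```text
{"x":0.1,"y":1.4,"z":-1.6,"ax":-0.00,"ay":-0.00,"az":-0.00,"grip":0.25},
[-1.29150642  0.00993062  2.38234496  1.52720571  0.6476218  -0.55087249]
{"x":0.1,"y":2.6,"z":-3.2,"ax":-0.00,"ay":-0.00,"az":-0.00,"grip":0.25},
[-1.29150642  0.07933415  2.3812909   1.61761575  0.64773229 -0.66419694]
{"x":0.1,"y":3.8,"z":-4.8,"ax":-0.00,"ay":-0.00,"az":-0.00,"grip":0.25},
[-1.29150642  0.15119712  2.37713079  1.70621765  0.65390126 -0.7755206 ]
{"x":0.1,"y":6.8,"z":-4.8,"ax":-0.00,"ay":-0.00,"az":-0.00,"grip":0.25},
[-1.23349419  0.25208186  2.31883537  1.81853678  0.63021321 -0.85561667]
{"x":0.1,"y":9.8,"z":-4.8,"ax":-0.00,"ay":-0.00,"az":-0.00,"grip":0.25},
[-1.18238     0.34381998  2.25863839  1.91503629  0.61364471 -0.92087454]
{"x":0.1,"y":12.8,"z":-4.8,"ax":-0.00,"ay":-0.00,"az":-0.00,"grip":0.25},
[-1.13708051  0.42813234  2.19671923  1.99637101  0.60089784 -0.97225595]
```

Emit:
{"api": "apply_moves", "payload": {"increments": [{"x": 0.1,"y": 1.4,"z": -1.6,"ax": 0,"ay": 0,"az": 0,"grip": 0.25},{"x": 0.1,"y": 2.6,"z": -3.2,"ax": 0,"ay": 0,"az": 0,"grip": 0.25},{"x": 0.1,"y": 3.8,"z": -4.8,"ax": 0,"ay": 0,"az": 0,"grip": 0.25},{"x": 0.1,"y": 6.8,"z": -4.8,"ax": 0,"ay": 0,"az": 0,"grip": 0.25},{"x": 0.1,"y": 9.8,"z": -4.8,"ax": 0,"ay": 0,"az": 0,"grip": 0.25},{"x": 0.1,"y": 11.5,"z": -4.8,"ax": 0,"ay": 0,"az": 0,"grip": 0.25},{"x": 0.1,"y": 12.8,"z": -4.8,"ax": 0,"ay": 0,"az": 0,"grip": 0.25},{"x": 0.1,"y": 12.8,"z": -4.8,"ax": 0,"ay": 0,"az": 0,"grip": 0.25}]}}

```text
time_s: 7.22
eef_pos: [0.4723, -0.3779, 0.0452]
eef_rot: [-0.51, 0.17, -0.267, 0.8]
wrist_force: [0.3, 0.3, 0.8]
opening: 0.747
```

Run:
```python
from plan import *
from h import *
np.set_printoptions(precision=3,suppress=True)
o,p0,R0=now(); print(o['q'],p0,p0+.006*R0[:,1],o['time_s'],o['wrist_force'])
im=vision.camera('wrist');cv2.imwrite('pics/w3.png',im[:,:,::-1])
```

```text
[-1.137  0.43   2.196  1.997  0.603 -0.974] [ 0.472 -0.378  0.045] [ 0.477 -0.38   0.042] 7.225 [0.31  0.26  0.822]
```

View pics/w3.png

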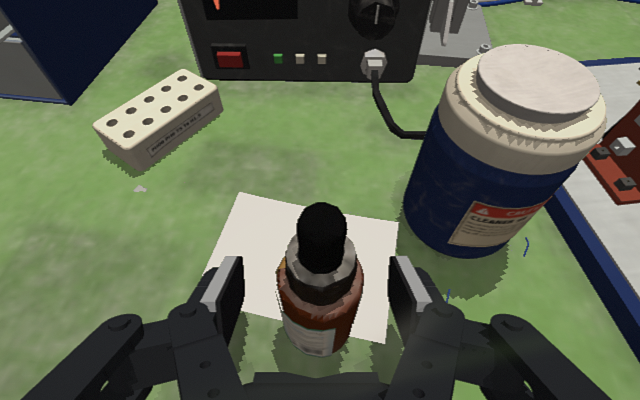

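The bottle is centred between the pads, so I'll close on it.

Emit:
{"api": "apply_moves", "payload": {"increments": [{"x": 0,"y": 0,"z": 0,"ax": 0,"ay": 0,"az": 0,"grip": 1},{"x": 0,"y": 0,"z": 0,"ax": 0,"ay": 0,"az": 0,"grip": 1},{"x": 0,"y": 0,"z": 0,"ax": 0,"ay": 0,"az": 0,"grip": 1},{"x": 0,"y": 0,"z": 0,"ax": 0,"ay": 0,"az": 0,"grip": 1},{"x": 0,"y": 0,"z": 0,"ax": 0,"ay": 0,"az": 0,"grip": 1},{"x": 0,"y": 0,"z": 0,"ax": 0,"ay": 0,"az": 0,"grip": 1}]}}

```text
time_s: 8.02
eef_pos: [0.472, -0.378, 0.046]
eef_rot: [-0.51, 0.17, -0.267, 0.8]
wrist_force: [-4.1, 2.1, 6.8]
opening: 0.363
```

Run:
```python
# case pose from the clean first top/scene pictures: tray rim etc., using nets again on new pictures
from h import *
np.set_printoptions(precision=3,suppress=True)
t=vision.camera_params('top');s=vision.camera_params('scene')
im=cv2.imread('pics/top0.png')
cv2.imwrite('pics/casec.png',cv2.resize(im[130:220,190:310],None,fx=6.5,fy=6.5,interpolation=cv2.INTER_CUBIC))
im=cv2.imread('pics/scene0.png')
cv2.imwrite('pics/cases.png',cv2.resize(im[120:215,270:355],None,fx=6,fy=6,interpolation=cv2.INTER_CUBIC))
```

```text
(no output)
```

View pics/casec.png

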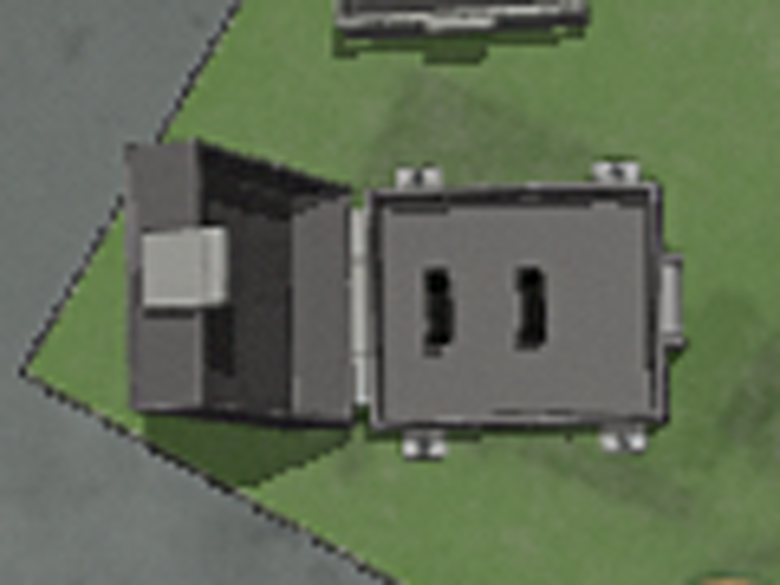

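View pics/cases.png

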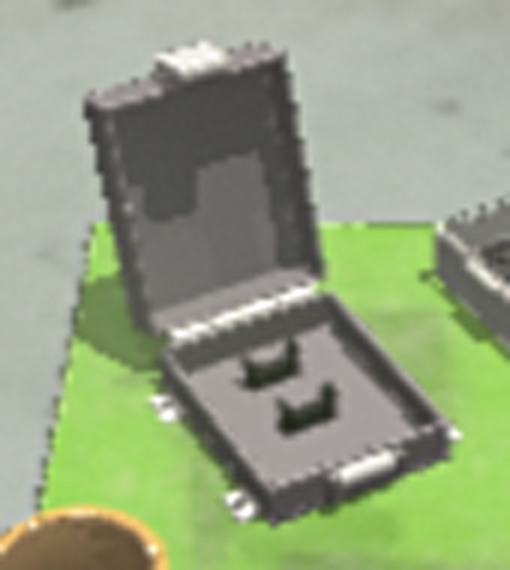

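```bash
cat > casefit.py <<'E'
from h import *
from scipy.optimize import least_squares
np.set_printoptions(precision=4,suppress=True)
t=vision.camera_params('top');s=vision.camera_params('scene')
T=lambda x,y:(190+(x+.5)/6.5-.5,130+(y+.5)/6.5-.5)
S=lambda x,y:(270+(x+.5)/6-.5,120+(y+.5)/6-.5)
# case-local -> world: hinge dir=(cos a, sin a), yaxis=z x hinge
L=[((-.066,.054,.026),None)]
obs=[(t,T(660,183),(-.066,-.054,.026)),(t,T(664,423),(-.066,.054,.026)),(t,T(372,190),(.066,-.054,.026)),(t,T(372,425),(.066,.054,.026)),
(t,T(437,310),(.036,0,.02)),(t,T(531,307),(-.006,0,.02)),
(s,S(270,490),(-.066,.054,.026)),(s,S(447,433),(-.066,-.054,.026)),(s,S(327,292),(.066,-.054,.026)),(s,S(163,350),(.066,.054,.026))]
def W(v,l):
    c,n=np.cos(v[2]),np.sin(v[2]); return np.array([v[0]+c*l[0]-n*l[1],v[1]+n*l[0]+c*l[1],l[2]])
f=lambda v:np.concatenate([proj(p,W(v,l))-uv for p,uv,l in obs])
for sg in (1,):
    r=least_squares(f,[.535,-.08,1.57],loss='soft_l1'); print(r.x,np.degrees(r.x[2]));print(r.fun.reshape(-1,2))
E
python3 casefit.py
```

```text
[ 0.5339 -0.0858  1.5778] 90.40018808216558
[[ 0.5583 -0.0046]
 [ 0.5477  0.1098]
 [-0.7041 -0.2928]
 [-0.3347  0.6841]
 [ 0.175  -0.1845]
 [ 0.1874  0.0123]
 [-0.633   0.4198]
 [ 0.6457 -1.3629]
 [ 1.0255 -0.4535]
 [-0.9648 -0.148 ]]
```

```bash
cat > place.py <<'E'
from plan import *
o,p0,R0=now()
np.savez('grasp.npz',p=p0,R=R0)
E
python3 place.py
cat > place2.py <<'E'
from plan import *
np.set_printoptions(precision=3,suppress=True)
d=np.load('grasp.npz'); pg,Rg=d['p'],d['R']
case=np.array([.534,-.086]); yaw=np.radians(90.4)
bo=np.array([.476,-.380,0])           # bottle origin at grasp
hx=np.array([np.cos(yaw),np.sin(yaw),0]); up=np.array([0,0,1.])
# rotation B: up -> -hx ; horizontal approach az -> hx rotated..: tool x (horizontal) -> horizontal perpendicular
x=Rg[:,0]; x=x-up*(x@up); x/=np.linalg.norm(x)
Bg=np.column_stack([x,np.cross(up,x),up])
xp=np.cross(hx,up)*-1   # flipped: tool x = -(hx x up)
Bp=np.column_stack([xp,np.cross(-hx,xp),-hx])
def target(dz=0,dx=0):
    Q=Bp@Bg.T; R=Q@Rg
    o=np.array([*(case+hx[:2]*(.051+dx)),.032+dz])
    return Q@(pg-bo)+o,R
E
python3 - <<'E'
from place2 import *
o,p0,R0=now(); q=o['q']
print(target()[0]+.006*target()[1][:,1],target()[1])
S=np.array([-.63,.58,1.7,.51,1.29,2.25])
T=ik(*target(),[S]); print(T)
T1=ik(*target(.13),[T[0]])[0]; print(T1)
Lq=ik(pg+[0,0,.15]-np.array([.05,0,0]),Rg,[q])[0]; print('L',Lq)
show([(pg+[-.01,0,.05],Rg),(pg+[-.03,0,.10],Rg),(pg+[-.05,0,.15],Rg)],p0,R0,1)
r=jpath(Lq,T1);print(len(r))
for a in r: 
   u=a[1]@Rg.T@[0,0,1]; print(a[0],u)
E
```

```text
[ 0.534 -0.077  0.032] [[-1.    -0.004  0.005]
 [-0.007  0.6   -0.8  ]
 [-0.    -0.8   -0.6  ]]
[array([-0.648,  0.606,  1.68 ,  0.514,  1.32 ,  2.237])]
[-0.648  0.393  1.666  0.497  1.519  2.349]
L [-1.273 -0.072  2.289  1.313  0.662 -0.265]
{"x":0.4,"y":-3.7,"z":3.5,"ax":0.00,"ay":0.00,"az":0.00,"grip":1},
{"x":1.3,"y":-8.2,"z":6.4,"ax":0.00,"ay":0.00,"az":0.00,"grip":1},
{"x":2.1,"y":-12.6,"z":9.3,"ax":0.00,"ay":0.00,"az":0.00,"grip":1},
14
[ 0.449 -0.358  0.198] [-0.04  -0.14   0.989]
[ 0.473 -0.336  0.199] [-0.058 -0.283  0.957]
[ 0.494 -0.313  0.198] [-0.055 -0.423  0.904]
[ 0.511 -0.288  0.197] [-0.034 -0.553  0.832]
[ 0.525 -0.263  0.195] [-0.001 -0.669  0.744]
[ 0.536 -0.238  0.192] [ 0.039 -0.766  0.642]
[ 0.543 -0.213  0.189] [ 0.078 -0.844  0.531]
[ 0.548 -0.19   0.185] [ 0.11  -0.902  0.418]
[ 0.55  -0.167  0.181] [ 0.13  -0.943  0.307]
[ 0.55  -0.146  0.178] [ 0.136 -0.969  0.205]
[ 0.548 -0.127  0.174] [ 0.124 -0.985  0.118]
[ 0.544 -0.11   0.171] [ 0.097 -0.994  0.052]
[ 0.539 -0.094  0.168] [ 0.056 -0.998  0.011]
[ 0.534 -0.081  0.166] [ 0.007 -1.    -0.   ]
```

Emit:
{"api": "apply_moves", "payload": {"increments": [{"x": 0.0,"y": -1.2,"z": 1.6,"ax": 0,"ay": 0,"az": 0,"grip": 1},{"x": 0.4,"y": -3.7,"z": 3.5,"ax": 0,"ay": 0,"az": 0,"grip": 1},{"x": 1.0,"y": -6.2,"z": 5,"ax": 0,"ay": 0,"az": 0,"grip": 1},{"x": 1.5,"y": -9.5,"z": 7.2,"ax": 0,"ay": 0,"az": 0,"grip": 1},{"x": 2.1,"y": -12.6,"z": 9.3,"ax": 0,"ay": 0,"az": 0,"grip": 1},{"x": 2.1,"y": -12.6,"z": 9.3,"ax": 0,"ay": 0,"az": 0,"grip": 1}]}}

```text
time_s: 8.78
eef_pos: [0.4221, -0.3798, 0.1992]
eef_rot: [-0.509, 0.171, -0.264, 0.801]
wrist_force: [0.1, 0.6, -0.8]
opening: 0.362
```

Run:
```python
from place2 import *
from h import *
o,p0,R0=now(); q=o['q'];print(q,p0,o['opening'],o['wrist_force'],o['time_s'])
im=vision.camera('wrist');cv2.imwrite('pics/w4.png',im[:,:,::-1])
pw=vision.camera_params('wrist')
bo_now=p0+R0@Rg.T@(bo-pg); tip=bo_now+R0@Rg.T@[0,0,.102]
print('pred',proj(pw,tip),[ (d['p'],d['xy']) for d in pinpoint('wrist','bottle_tip')[:2]],proj(pw,bo_now),[ (d['p'],d['xy']) for d in pinpoint('wrist','flux_bottle')[:2]])
T1=ik(*target(.13),[np.array([-.648,.393,1.666,.497,1.519,2.349])])[0]
r=jpath(q,T1);print(len(r));show(r[:12],p0,R0,1)
```

```text
[-1.274 -0.077  2.287  1.312  0.662 -0.265] [ 0.422 -0.38   0.199] 0.36173527918856635 [ 0.075  0.627 -0.756] 8.775
pred [319.281 203.432] [(0.6, [310.3, 207.9])] [317.88  319.566] [(0.9, [318.7, 319.0]), (0.32, [311.4, 206.6])]
14
{"x":-3.0,"y":1.2,"z":1.1,"ax":-0.02,"ay":0.11,"az":0.10,"grip":1},
{"x":-6.0,"y":2.1,"z":1.9,"ax":-0.07,"ay":0.22,"az":0.19,"grip":1},
{"x":-9.0,"y":2.9,"z":2.4,"ax":-0.13,"ay":0.32,"az":0.27,"grip":1},
{"x":-12.0,"y":3.4,"z":2.6,"ax":-0.21,"ay":0.43,"az":0.34,"grip":1},
{"x":-14.8,"y":3.7,"z":2.5,"ax":-0.31,"ay":0.53,"az":0.40,"grip":1},
{"x":-17.6,"y":3.8,"z":2.2,"ax":-0.42,"ay":0.63,"az":0.43,"grip":1},
{"x":-20.1,"y":3.7,"z":1.8,"ax":-0.55,"ay":0.73,"az":0.45,"grip":1},
{"x":-22.5,"y":3.4,"z":1.1,"ax":-0.68,"ay":0.82,"az":0.44,"grip":1},
{"x":-24.6,"y":3.1,"z":0.3,"ax":-0.82,"ay":0.91,"az":0.40,"grip":1},
{"x":-26.5,"y":2.5,"z":-0.5,"ax":-0.95,"ay":0.99,"az":0.34,"grip":1},
{"x":-28.2,"y":2.0,"z":-1.4,"ax":-1.08,"ay":1.06,"az":0.25,"grip":1},
{"x":-29.6,"y":1.3,"z":-2.3,"ax":-1.20,"ay":1.12,"az":0.14,"grip":1},
```

View pics/w4.png

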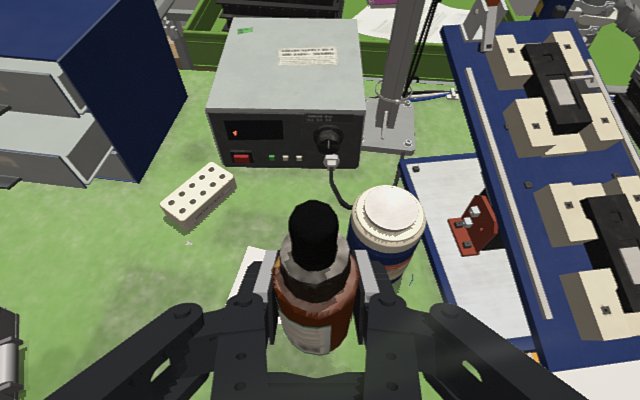

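The bottle is held between the pads, with the tip at about (313,205). Next I swing it over the case.

Emit:
{"api": "apply_moves", "payload": {"increments": [{"x": -3.0,"y": 1.2,"z": 1.1,"ax": -0.02,"ay": 0.11,"az": 0.1,"grip": 1},{"x": -6.0,"y": 2.1,"z": 1.9,"ax": -0.07,"ay": 0.22,"az": 0.19,"grip": 1},{"x": -9.0,"y": 2.9,"z": 2.4,"ax": -0.13,"ay": 0.32,"az": 0.27,"grip": 1},{"x": -12.0,"y": 3.4,"z": 2.6,"ax": -0.21,"ay": 0.43,"az": 0.34,"grip": 1},{"x": -14.8,"y": 3.7,"z": 2.5,"ax": -0.31,"ay": 0.53,"az": 0.4,"grip": 1},{"x": -17.6,"y": 3.8,"z": 2.2,"ax": -0.42,"ay": 0.63,"az": 0.43,"grip": 1},{"x": -20.1,"y": 3.7,"z": 1.8,"ax": -0.55,"ay": 0.73,"az": 0.45,"grip": 1},{"x": -22.5,"y": 3.4,"z": 1.1,"ax": -0.68,"ay": 0.82,"az": 0.44,"grip": 1},{"x": -24.6,"y": 3.1,"z": 0.3,"ax": -0.82,"ay": 0.91,"az": 0.4,"grip": 1},{"x": -26.5,"y": 2.5,"z": -0.5,"ax": -0.95,"ay": 0.99,"az": 0.34,"grip": 1},{"x": -28.2,"y": 2.0,"z": -1.4,"ax": -1.08,"ay": 1.06,"az": 0.25,"grip": 1},{"x": -29.6,"y": 1.3,"z": -2.3,"ax": -1.2,"ay": 1.12,"az": 0.14,"grip": 1}]}}

```text
time_s: 10.42
eef_pos: [0.5434, -0.1059, 0.1667]
eef_rot: [0.169, 0.026, 0.876, -0.451]
wrist_force: [0.4, -0.5, -0.5]
opening: 0.363
```

Run:
```python
from place2 import *
o,p0,R0=now(); q=o['q'];print(q,p0,o['opening'],o['time_s'])
T1=ik(*target(.11),[np.array([-.648,.393,1.666,.497,1.519,2.349])])[0]
r=jpath(q,T1);print(T1,len(r));show(r[:12],p0,R0,1)
```

```text
[-0.735  0.335  1.758  0.619  1.396  1.971] [ 0.543 -0.106  0.167] 0.36321354753444224 10.425
[-0.648  0.422  1.673  0.498  1.487  2.331] 3
{"x":0.4,"y":1.0,"z":-0.4,"ax":-0.02,"ay":0.09,"az":-0.07,"grip":1},
{"x":0.8,"y":2.0,"z":-0.8,"ax":-0.03,"ay":0.18,"az":-0.13,"grip":1},
{"x":1.3,"y":2.9,"z":-1.2,"ax":-0.03,"ay":0.27,"az":-0.20,"grip":1},
```

Emit:
{"api": "apply_moves", "payload": {"increments": [{"x": 0.4,"y": 1.0,"z": -0.4,"ax": -0.02,"ay": 0.09,"az": -0.07,"grip": 1},{"x": 0.8,"y": 2.0,"z": -0.8,"ax": -0.03,"ay": 0.18,"az": -0.13,"grip": 1},{"x": 1.3,"y": 2.9,"z": -1.2,"ax": -0.03,"ay": 0.27,"az": -0.2,"grip": 1},{"x": 1.3,"y": 2.9,"z": -1.2,"ax": -0.03,"ay": 0.27,"az": -0.2,"grip": 1}]}}

```text
time_s: 10.92
eef_pos: [0.5333, -0.0788, 0.1439]
eef_rot: [0.004, -0.005, 0.896, -0.444]
wrist_force: [0.9, -0.0, -0.4]
opening: 0.362
```

Run:
```python
from place2 import *
from h import *
import json
o,p0,R0=now(); q=o['q'];print(q,p0,o['opening'],o['time_s'],p0-target(.11)[0])
pw=vision.camera_params('wrist')
im=vision.camera('wrist');cv2.imwrite('pics/w5.png',im[:,:,::-1])
B=lambda v:proj(pw,p0+R0@Rg.T@(np.array(v)+bo-pg))
for n in ('bottle_tip','flux_bottle','case_cradle','case_hinge','case'):
  print(n,[(round(d['p'],2),d['xy']) for d in pinpoint('wrist',n)[:2]])
print('pred tip,org',B([0,0,.102]),B([0,0,0]),'rim')
def Wc(l): return np.array([case[0]+hx[0]*l[0]-hx[1]*l[1],case[1]+hx[1]*l[0]+hx[0]*l[1],l[2]])
im2=im[:,:,::-1].copy()
for l in [(-.066,.054,.026),(-.066,-.054,.026),(.066,.054,.026),(.066,-.054,.026),(0,0,.032),(.069,0,.026)]:
  u=proj(pw,Wc(l)); print(l,u); cv2.circle(im2,tuple(int(round(a)) for a in u),3,(0,0,255),-1)
cv2.imwrite('pics/w5b.png',im2)
im=vision.camera('scene');cv2.imwrite('pics/s5.png',cv2.resize(im[100:260,220:420,::-1],None,fx=3.8,fy=3.6))
im=vision.camera('top');cv2.imwrite('pics/t5.png',cv2.resize(im[120:240,180:340,::-1],None,fx=4.8,fy=4.8))
```

```text
[-0.648  0.427  1.676  0.503  1.486  2.321] [ 0.533 -0.079  0.144] 0.36164633952124464 10.925 [-0.001  0.002 -0.003]
bottle_tip [(0.68, [309.8, 207.1])]
flux_bottle [(0.64, [315.2, 318.3])]
case_cradle [(0.66, [307.9, 100.8]), (0.37, [310.5, 206.2])]
case_hinge [(0.83, [311.3, 173.0])]
case [(0.84, [310.1, 69.1])]
pred tip,org [318.211 212.245] [317.023 323.324] rim
(-0.066, 0.054, 0.026) [447.332 -37.822]
(-0.066, -0.054, 0.026) [186.873 -39.804]
(0.066, 0.054, 0.026) [389.709 168.825]
(0.066, -0.054, 0.026) [241.362 167.942]
(0, 0, 0.032) [316.157 100.034]
(0.069, 0, 0.026) [315.558 171.04 ]
```

View pics/w5b.png

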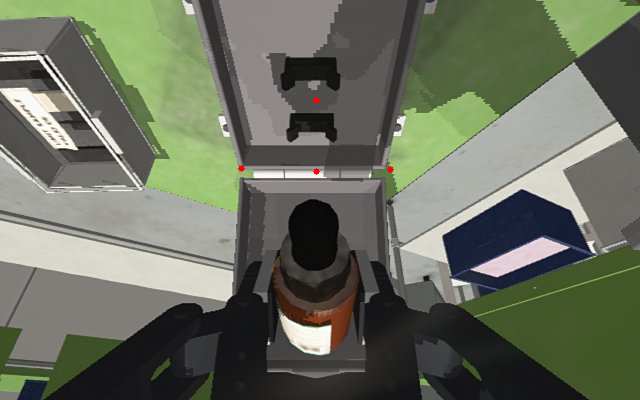

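View pics/s5.png

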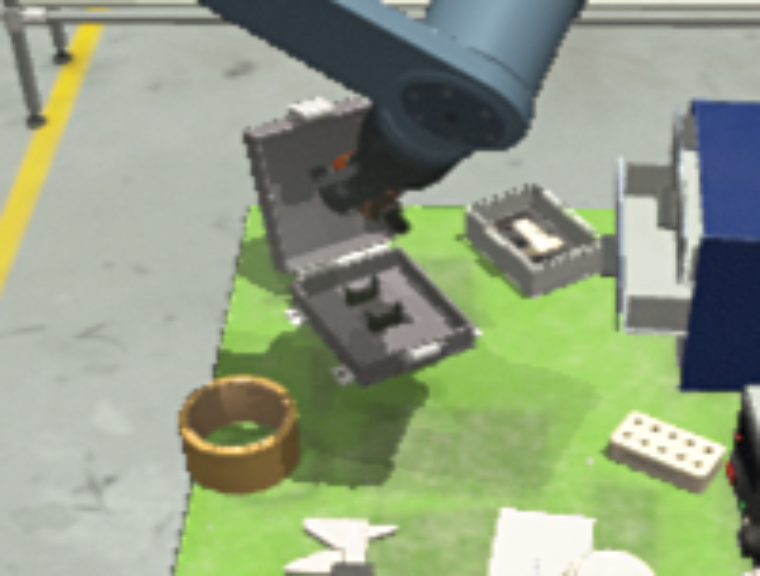

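View pics/t5.png

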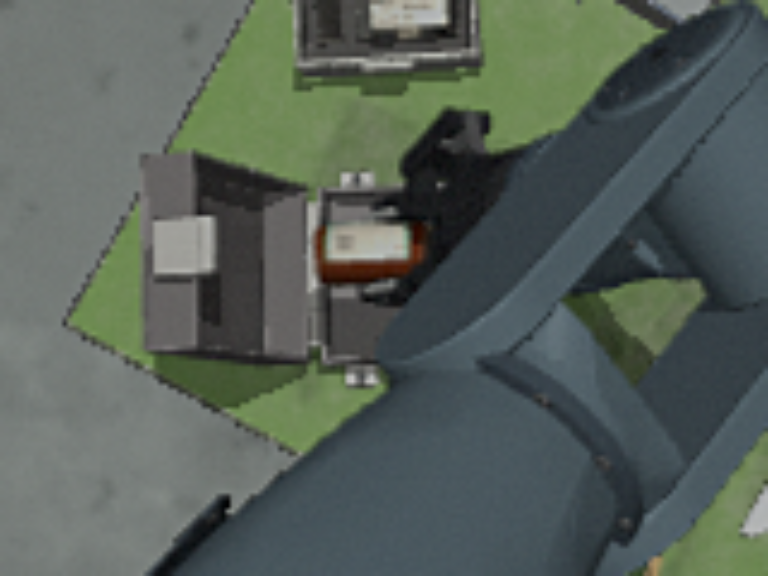

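Run:
```python
import cv2
im=cv2.imread('pics/w5.png')
cv2.imwrite('pics/w5c.png',cv2.resize(im[0:200,180:440],None,fx=3,fy=3,interpolation=cv2.INTER_CUBIC))
cv2.imwrite('pics/w5d.png',cv2.resize(im[180:380,220:410],None,fx=3,fy=3,interpolation=cv2.INTER_CUBIC))
```

```text
(no output)
```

View pics/w5c.png

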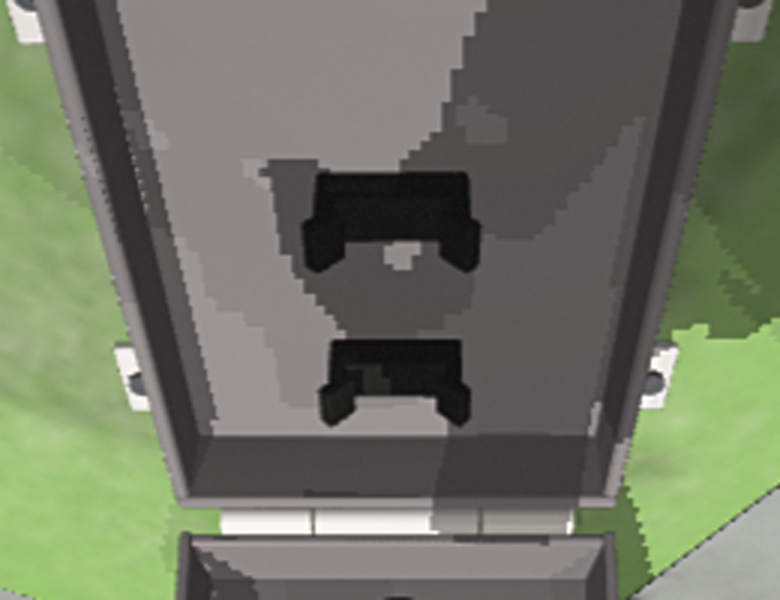

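View pics/w5d.png

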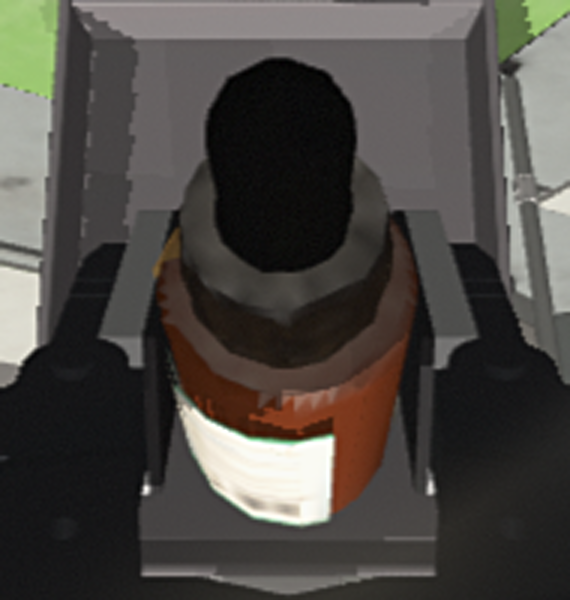

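```bash
cat >> place2.py <<'E'
case=np.array([.5365,-.086])
x_=Rg[:,0]; bo=bo-x_*(x_@(bo-pg))+0  # centre bottle in jaw plane
E
python3 - <<'E'
from place2 import *
from h import proj,vision
o,p0,R0=now();print(proj(vision.camera_params('wrist'),p0+.03*R0[:,1]),bo,R0[:,0])
rows=[target(z) for z in(.08,.05,.025,.01,.004)]
show(rows,p0,R0,1)
for r in rows: print(r[0],ik(*r,[o['q']])[0])
E
```

```text
[316.862 264.299] [ 0.476 -0.38   0.   ] [-1.    -0.009 -0.006]
{"x":-0.3,"y":2.4,"z":1.8,"ax":0.00,"ay":0.01,"az":-0.00,"grip":1},
{"x":-0.2,"y":4.8,"z":3.6,"ax":0.00,"ay":0.01,"az":-0.00,"grip":1},
{"x":-0.2,"y":6.8,"z":5.1,"ax":0.00,"ay":0.01,"az":-0.00,"grip":1},
{"x":-0.2,"y":8.0,"z":6.0,"ax":0.00,"ay":0.01,"az":-0.00,"grip":1},
{"x":-0.2,"y":8.5,"z":6.4,"ax":0.00,"ay":0.01,"az":-0.00,"grip":1},
[ 0.536 -0.081  0.116] [-0.645  0.473  1.674  0.502  1.44   2.308]
[ 0.536 -0.081  0.086] [-0.645  0.522  1.678  0.506  1.394  2.282]
[ 0.536 -0.081  0.061] [-0.645  0.565  1.677  0.51   1.357  2.261]
[ 0.536 -0.081  0.046] [-0.645  0.592  1.675  0.513  1.335  2.249]
[ 0.536 -0.081  0.04 ] [-0.645  0.602  1.674  0.514  1.326  2.244]
```

Emit:
{"api": "apply_moves", "payload": {"increments": [{"x": -0.3,"y": 2.4,"z": 1.8,"ax": 0,"ay": 0.01,"az": 0,"grip": 1},{"x": -0.2,"y": 4.8,"z": 3.6,"ax": 0,"ay": 0.01,"az": 0,"grip": 1},{"x": -0.2,"y": 6.8,"z": 5.1,"ax": 0,"ay": 0.01,"az": 0,"grip": 1},{"x": -0.2,"y": 8.0,"z": 6.0,"ax": 0,"ay": 0.01,"az": 0,"grip": 1},{"x": -0.2,"y": 8.2,"z": 6.2,"ax": 0,"ay": 0.01,"az": 0,"grip": 1},{"x": -0.2,"y": 8.2,"z": 6.2,"ax": 0,"ay": 0.01,"az": 0,"grip": 1}]}}

```text
time_s: 12.08
eef_pos: [0.5367, -0.0813, 0.0444]
eef_rot: [0.001, -0.0, 0.895, -0.446]
wrist_force: [-0.4, 0.4, -0.7]
opening: 0.361
```

Run:
```python
from place2 import *
from h import *
o,p0,R0=now();print(p0,o['wrist_force'],o['torque'],p0-target(0)[0],R0[:,0])
im=vision.camera('wrist');cv2.imwrite('pics/w6.png',im[:,:,::-1])
im=vision.camera('scene');cv2.imwrite('pics/s6.png',cv2.resize(im[100:220,260:400,::-1],None,fx=5,fy=5))
im=vision.camera('top');cv2.imwrite('pics/t6.png',cv2.resize(im[130:220,210:310,::-1],None,fx=6,fy=6))
show([target(z) for z in(.001,-.002)],p0,R0,1)
```

```text
[ 0.537 -0.081  0.044] [-0.445  0.415 -0.69 ] [-0.325 -0.036 -0.021] [ 0.    -0.     0.008] [-1.    -0.001 -0.001]
{"x":0.0,"y":0.6,"z":0.4,"ax":0.00,"ay":-0.00,"az":-0.00,"grip":1},
{"x":0.0,"y":0.8,"z":0.6,"ax":0.00,"ay":-0.00,"az":-0.00,"grip":1},
```

View pics/w6.png

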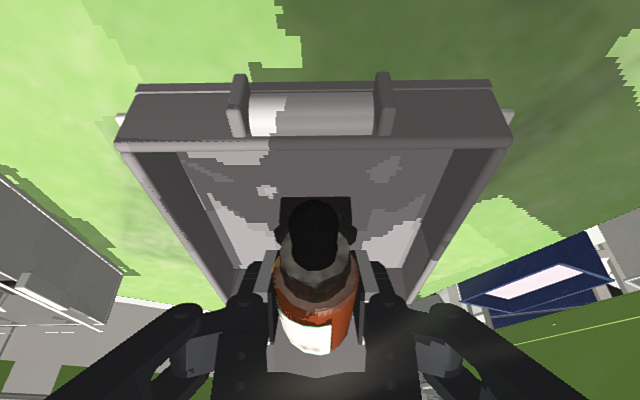

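View pics/t6.png

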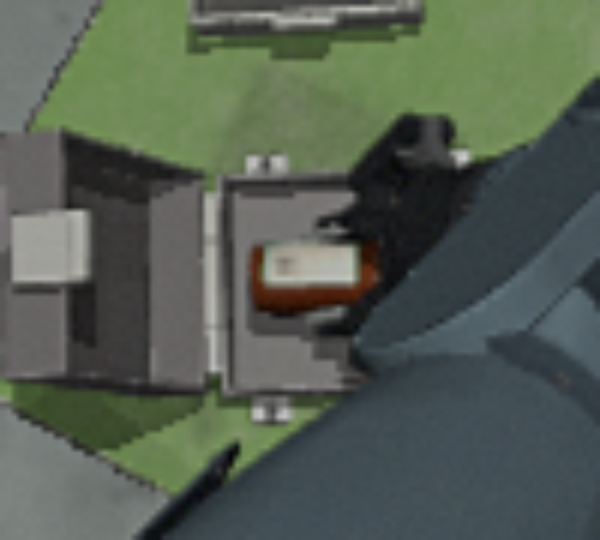

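View pics/s6.png

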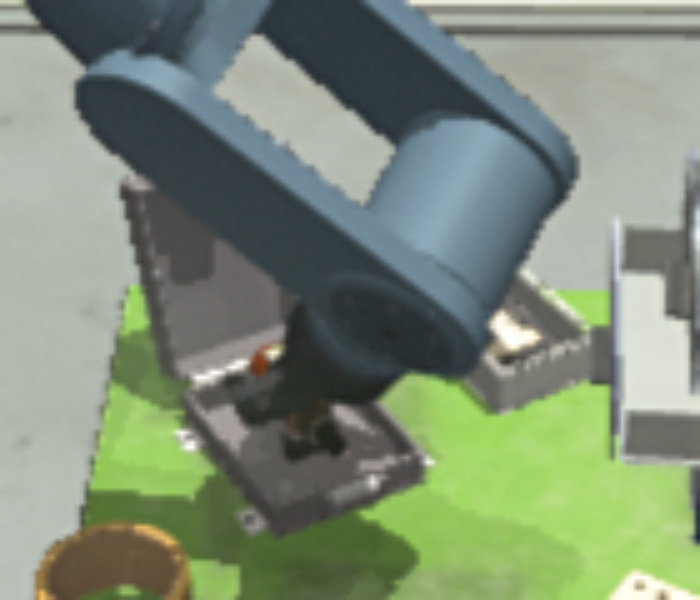

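Laterally the near saddle (276–356 px) and the bottle (about 315 px) line up. The underside sits about 52 mm from the case centre, as it should. I'll lower the last 8 mm while watching the force.

Emit:
{"api": "apply_moves", "payload": {"increments": [{"x": 0,"y": 0.3,"z": 0.2,"ax": 0,"ay": 0,"az": 0,"grip": 1},{"x": 0,"y": 0.5,"z": 0.4,"ax": 0,"ay": 0,"az": 0,"grip": 1},{"x": 0,"y": 0.6,"z": 0.5,"ax": 0,"ay": 0,"az": 0,"grip": 1},{"x": 0,"y": 0.6,"z": 0.5,"ax": 0,"ay": 0,"az": 0,"grip": 1}]}}

```text
time_s: 12.72
eef_pos: [0.5369, -0.0816, 0.0368]
eef_rot: [0.001, -0.0, 0.895, -0.446]
wrist_force: [1.1, 0.7, -0.0]
opening: 0.359
```

Run:
```python
from place2 import *
o,p0,R0=now();print(p0,o['wrist_force'],o['torque'],p0-target(0)[0],R0[:,0])
```

```text
[ 0.537 -0.082  0.037] [ 1.131  0.744 -0.016] [-0.244  0.004  0.003] [ 0.    -0.001  0.   ] [-1.    -0.001 -0.001]
```

Emit:
{"api": "apply_moves", "payload": {"increments": [{"x": 0,"y": 0.1,"z": 0.06,"ax": 0,"ay": 0,"az": 0,"grip": 1},{"x": 0,"y": 0.1,"z": 0.06,"ax": 0,"ay": 0,"az": 0,"grip": 1}]}}

```text
time_s: 12.98
eef_pos: [0.5369, -0.0815, 0.0361]
eef_rot: [0.001, -0.0, 0.895, -0.445]
wrist_force: [-1.8, 0.1, 4.6]
opening: 0.365
```

Emit:
{"api": "apply_moves", "payload": {"increments": [{"x": 0,"y": 0.1,"z": 0.08,"ax": 0,"ay": 0,"az": 0,"grip": 1},{"x": 0,"y": 0.1,"z": 0.08,"ax": 0,"ay": 0,"az": 0,"grip": 1}]}}

```text
time_s: 13.22
eef_pos: [0.537, -0.0815, 0.036]
eef_rot: [0.001, -0.001, 0.896, -0.445]
wrist_force: [-3.2, 0.4, 9.9]
opening: 0.364
```

Emit:
{"api": "apply_moves", "payload": {"increments": [{"x": 0,"y": 0,"z": 0,"ax": 0,"ay": 0,"az": 0,"grip": 0.35},{"x": 0,"y": 0,"z": 0,"ax": 0,"ay": 0,"az": 0,"grip": 0.35},{"x": 0,"y": 0,"z": 0,"ax": 0,"ay": 0,"az": 0,"grip": 0.35},{"x": 0,"y": 0,"z": 0,"ax": 0,"ay": 0,"az": 0,"grip": 0.35}]}}

```text
time_s: 13.72
eef_pos: [0.5369, -0.0815, 0.0358]
eef_rot: [0.001, -0.001, 0.896, -0.445]
wrist_force: [0.3, 0.5, 0.0]
opening: 0.651
```

Run:
```python
from h import *
im=vision.camera('wrist');cv2.imwrite('pics/w7.png',im[:,:,::-1])
```

View pics/w7.png

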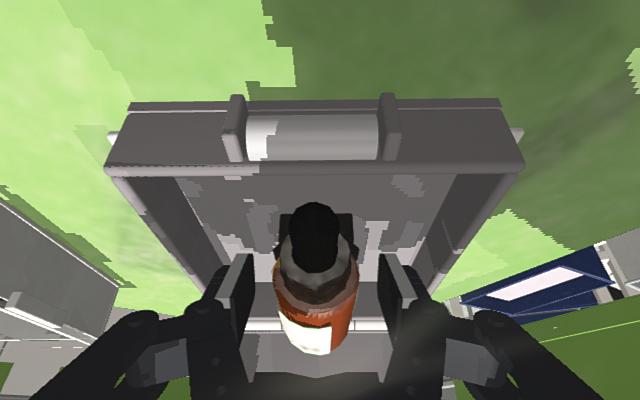

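Emit:
{"api": "apply_moves", "payload": {"increments": [{"x": 0,"y": -2.5,"z": 0,"ax": 0,"ay": 0,"az": 0,"grip": 0.35},{"x": 0,"y": -6,"z": 0,"ax": 0,"ay": 0,"az": 0,"grip": 0.35},{"x": 0,"y": -10,"z": 0,"ax": 0,"ay": 0,"az": 0,"grip": 0.35},{"x": 0,"y": -15,"z": -2,"ax": 0,"ay": 0,"az": 0,"grip": 0.6},{"x": 0,"y": -20,"z": -5,"ax": 0,"ay": 0,"az": 0,"grip": 1},{"x": 0,"y": -20,"z": -5,"ax": 0,"ay": 0,"az": 0,"grip": 1}]}}

```text
time_s: 14.52
eef_pos: [0.5389, -0.1647, 0.2304]
eef_rot: [0.004, 0.001, 0.894, -0.448]
wrist_force: [0.5, 0.7, -0.0]
opening: 0.013
```

Run:
```python
from h import *
import kin
np.set_printoptions(precision=3,suppress=True)
p,R,o=tool();print(p,R,o['q'],o['time_s'])
im=vision.camera('wrist');cv2.imwrite('pics/w8.png',im[:,:,::-1])
t=vision.camera_params('top');s=vision.camera_params('scene');w=vision.camera_params('wrist')
vision.camera('top');im=vision.camera('scene');cv2.imwrite('pics/s8.png',cv2.resize(im[100:260,220:420,::-1],None,fx=3.8,fy=3.6))
for n in ('lid_front','case_hinge','bottle_tip','flux_bottle'):
  for c in('wrist','top','scene'): print(n,c,[(round(d['p'],2),d['xy']) for d in pinpoint(c,n)[:2]])
```

```text
[ 0.539 -0.165  0.23 ] [[-1.     0.007  0.007]
 [-0.001  0.599 -0.801]
 [-0.009 -0.801 -0.599]] [-0.752  0.395  1.516  0.461  1.685  2.331] 14.525
lid_front wrist [(0.76, [320.4, 293.9])]
lid_front top [(0.87, [210.2, 171.4])]
lid_front scene [(0.82, [298.0, 132.7])]
case_hinge wrist [(0.9, [320.5, 169.0])]
case_hinge top [(0.89, [246.2, 177.0]), (0.51, [251.1, 174.1])]
case_hinge scene [(0.6, [308.8, 172.1])]
bottle_tip wrist [(0.93, [317.9, 64.6])]
bottle_tip top [(0.59, [401.3, 281.5]), (0.53, [287.7, 176.5])]
bottle_tip scene [(0.67, [327.1, 191.8]), (0.66, [273.6, 271.3])]
flux_bottle wrist [(0.7, [321.1, 154.1])]
flux_bottle top [(0.61, [390.0, 275.8]), (0.57, [253.0, 175.7])]
flux_bottle scene [(0.63, [281.3, 308.5])]
```

View pics/w8.png

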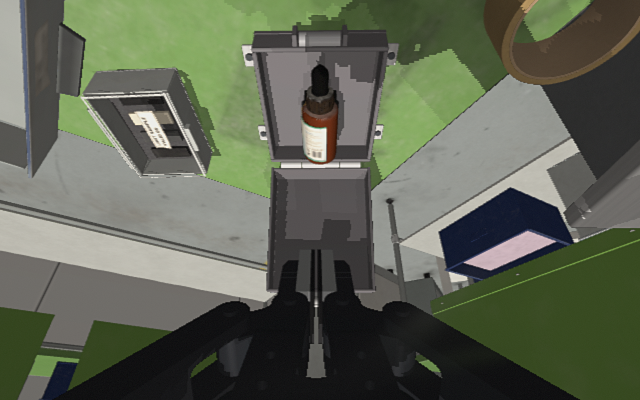

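View pics/s8.png

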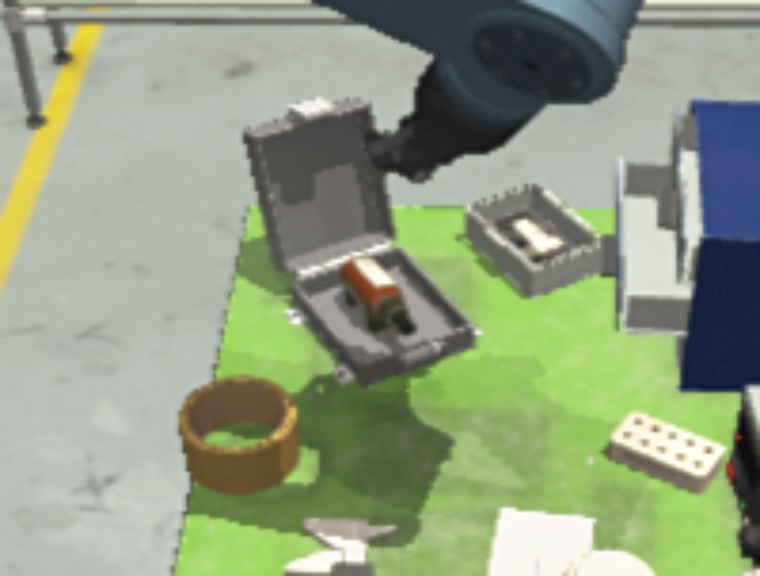

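The bottle lies in both saddles with the dropper at (319,75), towards the catch, and the gripper is clear of it. Next is the lid.

Run:
```python
from plan import *
import h
from h import tri,vision,proj
np.set_printoptions(precision=3,suppress=True)
t=vision.camera_params('top');s=vision.camera_params('scene');w=vision.camera_params('wrist')
X=tri([(t,(210.2,171.4)),(s,(298,132.7))]);print('lidf ts',X,'tsw',tri([(t,(210.2,171.4)),(s,(298,132.7)),(w,(320.4,293.9))]))
print('tip',tri([(t,(287.7,176.5)),(s,(327.1,191.8)),(w,(317.9,64.6))]),'hinge',tri([(t,(246.2,177)),(s,(308.8,172.1)),(w,(320.5,169))]))
H=np.array([.5365,-.017,.026])
from scipy.optimize import minimize_scalar
F=lambda th,sx,off:H+np.array([0,-np.cos(th)*sx+np.sin(th)*off,np.sin(th)*sx+np.cos(th)*off])
err=lambda th:sum(np.sum((proj(p,F(th,.135,.034))-uv)**2) for p,uv in [(t,(210.2,171.4)),(s,(298,132.7)),(w,(320.4,293.9))])
r=minimize_scalar(err,bounds=(1.4,2),method='bounded');print('theta',r.x,r.fun,[proj(p,F(r.x,.135,.034)) for p in(t,s,w)])
def toolR(tilt,kind):
    y=np.array([0,-np.sin(tilt),-np.cos(tilt)])
    x={'x+':np.array([1.,0,0]),'x-':np.array([-1.,0,0])}.get(kind)
    if x is None:
        z=np.array([1.,0,0])*(1 if kind=='z+' else -1); x=np.cross(y,z)
    return np.column_stack([x,y,np.cross(x,y)])
seeds=[np.array([a,.2,1.6,q4,1.2,q6]) for a in(.3,) for q4 in(-.6,.6) for q6 in(-2,0,2)]
q=h.ctrl.get_obs()['q']
for tilt in (.35,.55,.7):
  for k in('x+','x-','z+','z-'):
    R=toolR(tilt,k)
    for th in(1.9,1.,0.):
      c=F(th,.118,.034); tcp=c-.025*R[:,1]
      print(tilt,k,th,tcp,*ik(tcp,R,seeds))
```

```text
lidf ts [0.534 0.057 0.137] tsw [0.533 0.055 0.141]
tip [ 0.534 -0.139  0.033] hinge [ 0.531 -0.019  0.032]
theta 1.8979052767796016 26.60022913058008 [array([208.768, 170.952]), array([299.297, 130.692]), array([316.196, 294.88 ])]
0.35 x+ 1.9 [0.536 0.062 0.15 ] [ 0.083  0.292  1.743 -0.381  1.165  0.245]
0.35 x+ 1.0 [ 0.536 -0.044  0.167] [-0.114  0.226  1.787 -0.388  1.119  0.056]
0.35 x+ 0.0 [ 0.536 -0.126  0.083] [-0.269  0.353  1.828 -0.432  0.911 -0.01 ]
0.35 x- 1.9 [0.536 0.062 0.15 ] [ 0.083  0.292  1.743 -0.381  1.165 -2.897]
0.35 x- 1.0 [ 0.536 -0.044  0.167] [-0.114  0.226  1.787 -0.388  1.119 -3.086]
0.35 x- 0.0 [ 0.536 -0.126  0.083]
0.35 z+ 1.9 [0.536 0.062 0.15 ] [ 0.083  0.292  1.743 -0.381  1.165  1.816]
0.35 z+ 1.0 [ 0.536 -0.044  0.167] [-0.114  0.226  1.787 -0.388  1.119  1.627]
0.35 z+ 0.0 [ 0.536 -0.126  0.083] [-0.269  0.353  1.828 -0.432  0.911  1.561]
0.35 z- 1.9 [0.536 0.062 0.15 ] [ 0.083  0.292  1.743 -0.381  1.165 -1.326]
0.35 z- 1.0 [ 0.536 -0.044  0.167] [-0.114  0.226  1.787 -0.388  1.119 -1.515]
0.35 z- 0.0 [ 0.536 -0.126  0.083] [-0.269  0.353  1.8
[... 1184 characters left out ...]
 0.458]
0.7 x- 1.9 [0.536 0.069 0.146] [ 0.25   0.442  1.671 -0.702  1.31  -2.604]
0.7 x- 1.0 [ 0.536 -0.036  0.163] [ 0.066  0.345  1.766 -0.759  1.205 -2.729]
0.7 x- 0.0 [ 0.536 -0.119  0.079] [-0.089  0.462  1.823 -0.871  0.995 -2.684]
0.7 z+ 1.9 [0.536 0.069 0.146] [ 0.25   0.442  1.671 -0.702  1.31   2.109]
0.7 z+ 1.0 [ 0.536 -0.036  0.163] [ 0.066  0.345  1.766 -0.759  1.205  1.984]
0.7 z+ 0.0 [ 0.536 -0.119  0.079] [-0.089  0.462  1.823 -0.871  0.995  2.029]
0.7 z- 1.9 [0.536 0.069 0.146] [ 0.25   0.442  1.671 -0.702  1.31  -1.033]
0.7 z- 1.0 [ 0.536 -0.036  0.163] [ 0.066  0.345  1.766 -0.759  1.205 -1.158]
0.7 z- 0.0 [ 0.536 -0.119  0.079] [-0.089  0.462  1.823 -0.871  0.995 -1.113]
```

```bash
cat > lid.py <<'E'
from plan import *
np.set_printoptions(precision=3,suppress=True)
H=np.array([.5365,-.017,.026])
F=lambda th,sx,off:H+np.array([0,-np.cos(th)*sx+np.sin(th)*off,np.sin(th)*sx+np.cos(th)*off])
def toolR(tilt):
    y=np.array([0,-np.sin(tilt),-np.cos(tilt)]); z=np.array([1.,0,0]); x=np.cross(y,z); return np.column_stack([x,y,z])
TR=toolR(.6)
def tcp(th,s=.112,gap=0): return F(th,s,.034+gap)-.025*TR[:,1]
E
python3 - <<'E'
from lid import *
o,p0,R0=now(); q=o['q']
S=np.array([.2,.4,1.7,-.6,1.25,2.0])
V1=ik(np.array([.53,-.03,.36]),toolR(0.15),[S])[0]
V2=ik(np.array([.5365,.15,.26]),TR,[S])[0]
V3=ik(tcp(1.9,gap=.035),TR,[S])[0]; print(V1,V2,V3,tcp(1.9,gap=.035))
r1=jpath(q,V1);r2=jpath(V1,V2);print(len(r1),len(r2))
for a in r1+r2: print(a[0],a[1][:,1])
show(r1,p0,R0,1)
E
```

```text
[-0.198  0.012  1.589 -0.147  1.512  1.38 ] [ 0.342  0.328  1.526 -0.562  1.522  2.008] [ 0.26   0.443  1.664 -0.608  1.269  2.086] [0.536 0.099 0.13 ]
11 5
[ 0.536 -0.148  0.233] [-0.039  0.546 -0.837]
[ 0.536 -0.134  0.241] [-0.071  0.483 -0.873]
[ 0.535 -0.12   0.25 ] [-0.094  0.416 -0.904]
[ 0.535 -0.108  0.26 ] [-0.11   0.346 -0.932]
[ 0.534 -0.096  0.271] [-0.118  0.273 -0.955]
[ 0.533 -0.084  0.284] [-0.118  0.2   -0.973]
[ 0.533 -0.073  0.297] [-0.109  0.126 -0.986]
[ 0.532 -0.062  0.311] [-0.093  0.053 -0.994]
[ 0.532 -0.052  0.326] [-0.069 -0.017 -0.997]
[ 0.531 -0.041  0.343] [-0.038 -0.085 -0.996]
[ 0.53 -0.03  0.36] [-0.    -0.149 -0.989]
[0.535 0.003 0.338] [-0.042 -0.225 -0.973]
[0.538 0.037 0.316] [-0.064 -0.309 -0.949]
[0.54  0.073 0.297] [-0.065 -0.396 -0.916]
[0.539 0.111 0.278] [-0.044 -0.483 -0.874]
[0.536 0.15  0.26 ] [ 0.    -0.565 -0.825]
{"x":0.0,"y":0.3,"z":-1.6,"ax":0.07,"ay":-0.13,"az":-0.04,"grip":1},
{"x":0.1,"y":0.5,"z":-3.3,"ax":0.13,"ay":-0.27,"az":-0.09,"grip":1},
{"x":0.1,"y":0.6,"z":-4.9,"ax":0.19,"ay":-0.40,"az":-0.14,"grip":1},
{"x":0.2,"y":0.5,"z":-6.5,"ax":0.25,"ay":-0.54,"az":-0.19,"grip":1},
{"x":0.3,"y":0.4,"z":-8.1,"ax":0.31,"ay":-0.68,"az":-0.24,"grip":1},
{"x":0.3,"y":0.1,"z":-9.7,"ax":0.37,"ay":-0.81,"az":-0.30,"grip":1},
{"x":0.4,"y":-0.3,"z":-11.4,"ax":0.42,"ay":-0.95,"az":-0.36,"grip":1},
{"x":0.4,"y":-0.8,"z":-13.1,"ax":0.47,"ay":-1.08,"az":-0.42,"grip":1},
{"x":0.5,"y":-1.3,"z":-14.9,"ax":0.52,"ay":-1.22,"az":-0.49,"grip":1},
{"x":0.5,"y":-2.0,"z":-16.8,"ax":0.57,"ay":-1.35,"az":-0.55,"grip":1},
{"x":0.6,"y":-2.7,"z":-18.7,"ax":0.62,"ay":-1.48,"az":-0.62,"grip":1},
```

Emit:
{"api": "apply_moves", "payload": {"increments": [{"x": 0.0,"y": 0.3,"z": -1.6,"ax": 0.07,"ay": -0.13,"az": -0.04,"grip": 1},{"x": 0.1,"y": 0.5,"z": -3.3,"ax": 0.13,"ay": -0.27,"az": -0.09,"grip": 1},{"x": 0.1,"y": 0.6,"z": -4.9,"ax": 0.19,"ay": -0.4,"az": -0.14,"grip": 1},{"x": 0.2,"y": 0.5,"z": -6.5,"ax": 0.25,"ay": -0.54,"az": -0.19,"grip": 1},{"x": 0.3,"y": 0.4,"z": -8.1,"ax": 0.31,"ay": -0.68,"az": -0.24,"grip": 1},{"x": 0.3,"y": 0.1,"z": -9.7,"ax": 0.37,"ay": -0.81,"az": -0.3,"grip": 1},{"x": 0.4,"y": -0.3,"z": -11.4,"ax": 0.42,"ay": -0.95,"az": -0.36,"grip": 1},{"x": 0.4,"y": -0.8,"z": -13.1,"ax": 0.47,"ay": -1.08,"az": -0.42,"grip": 1},{"x": 0.5,"y": -1.3,"z": -14.9,"ax": 0.52,"ay": -1.22,"az": -0.49,"grip": 1},{"x": 0.5,"y": -2.0,"z": -16.8,"ax": 0.57,"ay": -1.35,"az": -0.55,"grip": 1},{"x": 0.6,"y": -2.7,"z": -18.7,"ax": 0.62,"ay": -1.48,"az": -0.62,"grip": 1},{"x": 0.6,"y": -2.7,"z": -18.7,"ax": 0.62,"ay": -1.48,"az": -0.62,"grip": 1}]}}

```text
time_s: 16.77
eef_pos: [0.5306, -0.0284, 0.3618]
eef_rot: [-0.465, 0.534, -0.46, 0.535]
wrist_force: [-0.0, -0.5, -0.4]
opening: -0.0
```

Run:
```python
from lid import *
o,p0,R0=now(); q=o['q'];print(q,p0,R0[:,1],o['time_s'])
S=np.array([.2,.4,1.7,-.6,1.25,2.0])
V2=ik(np.array([.5365,.15,.26]),TR,[S])[0]
V3=ik(tcp(1.9,gap=.035),TR,[S])[0]
r=jpath(q,V2)+jpath(V2,V3,4);print(len(r));show(r,p0,R0,1)
for a in r: print(a[0])
```

```text
[-0.198  0.009  1.588 -0.141  1.511  1.375] [ 0.531 -0.028  0.362] [ 0.005 -0.144 -0.99 ] 16.775
9
{"x":-3.6,"y":1.8,"z":0.5,"ax":-0.04,"ay":0.01,"az":-0.08,"grip":1},
{"x":-7.2,"y":3.4,"z":0.8,"ax":-0.07,"ay":0.01,"az":-0.17,"grip":1},
{"x":-11.0,"y":4.9,"z":0.9,"ax":-0.07,"ay":0.01,"az":-0.26,"grip":1},
{"x":-15.0,"y":6.3,"z":0.9,"ax":-0.05,"ay":0.01,"az":-0.36,"grip":1},
{"x":-19.1,"y":7.5,"z":0.6,"ax":-0.01,"ay":0.00,"az":-0.46,"grip":1},
{"x":-18.3,"y":10.9,"z":0.9,"ax":-0.00,"ay":0.00,"az":-0.46,"grip":1},
{"x":-17.5,"y":14.4,"z":1.0,"ax":-0.00,"ay":0.00,"az":-0.46,"grip":1},
{"x":-16.7,"y":17.7,"z":0.9,"ax":-0.00,"ay":0.00,"az":-0.46,"grip":1},
{"x":-15.9,"y":21.1,"z":0.5,"ax":-0.01,"ay":0.00,"az":-0.46,"grip":1},
[0.535 0.004 0.339]
[0.538 0.038 0.317]
[0.54  0.074 0.297]
[0.539 0.111 0.278]
[0.536 0.15  0.26 ]
[0.54  0.137 0.227]
[0.541 0.124 0.194]
[0.54  0.111 0.162]
[0.536 0.099 0.13 ]
```

Emit:
{"api": "apply_moves", "payload": {"increments": [{"x": -3.6,"y": 1.8,"z": 0.5,"ax": -0.04,"ay": 0.01,"az": -0.08,"grip": 1},{"x": -7.2,"y": 3.4,"z": 0.8,"ax": -0.07,"ay": 0.01,"az": -0.17,"grip": 1},{"x": -11.0,"y": 4.9,"z": 0.9,"ax": -0.07,"ay": 0.01,"az": -0.26,"grip": 1},{"x": -15.0,"y": 6.3,"z": 0.9,"ax": -0.05,"ay": 0.01,"az": -0.36,"grip": 1},{"x": -19.1,"y": 7.5,"z": 0.6,"ax": -0.01,"ay": 0.0,"az": -0.46,"grip": 1},{"x": -19.0,"y": 10.0,"z": 0.7,"ax": 0,"ay": 0.0,"az": -0.46,"grip": 1},{"x": -18.3,"y": 13,"z": 0.7,"ax": 0,"ay": 0.0,"az": -0.46,"grip": 1},{"x": -17.5,"y": 16,"z": 0.6,"ax": 0,"ay": 0.0,"az": -0.46,"grip": 1},{"x": -16.7,"y": 18.5,"z": 0.5,"ax": 0,"ay": 0.0,"az": -0.46,"grip": 1},{"x": -15.9,"y": 21.1,"z": 0.5,"ax": 0,"ay": 0.0,"az": -0.46,"grip": 1},{"x": -15.9,"y": 21.1,"z": 0.5,"ax": 0,"ay": 0.0,"az": -0.46,"grip": 1}]}}

```text
time_s: 18.15
eef_pos: [0.5343, 0.0968, 0.1272]
eef_rot: [-0.328, 0.627, -0.328, 0.626]
wrist_force: [0.5, 0.6, 0.5]
opening: -0.0
```

Run:
```python
from lid import *
from h import *
o,p0,R0=now();print(p0,R0[:,1],o['wrist_force'],o['time_s'])
im=vision.camera('wrist');cv2.imwrite('pics/w9.png',im[:,:,::-1])
im=vision.camera('scene');cv2.imwrite('pics/s9.png',cv2.resize(im[60:260,220:420,::-1],None,fx=3.8,fy=3))
im=vision.camera('top');cv2.imwrite('pics/t9.png',cv2.resize(im[120:240,180:340,::-1],None,fx=4.8,fy=4.8))
ths=[1.9,1.75,1.6,1.45,1.3,1.15,1.0]
rows=[(tcp(th,gap=.0),TR) for th in ths]
show(rows,p0,R0,1)
for r in rows: print(r[0],ik(*r,[o['q']])[0])
```

```text
[0.534 0.097 0.127] [-0.001 -0.569 -0.822] [0.478 0.637 0.518] 18.15
{"x":3.4,"y":0.6,"z":0.2,"ax":0.00,"ay":0.00,"az":0.01,"grip":1},
{"x":5.1,"y":0.7,"z":0.2,"ax":0.00,"ay":0.00,"az":0.01,"grip":1},
{"x":6.9,"y":1.1,"z":0.2,"ax":0.00,"ay":0.00,"az":0.01,"grip":1},
{"x":8.5,"y":1.7,"z":0.2,"ax":0.00,"ay":0.00,"az":0.01,"grip":1},
{"x":10.0,"y":2.5,"z":0.2,"ax":0.00,"ay":0.00,"az":0.01,"grip":1},
{"x":11.4,"y":3.6,"z":0.2,"ax":0.00,"ay":0.00,"az":0.01,"grip":1},
{"x":12.6,"y":4.9,"z":0.2,"ax":0.00,"ay":0.00,"az":0.01,"grip":1},
[0.536 0.065 0.142] [ 0.204  0.4    1.698 -0.622  1.249  2.04 ]
[0.536 0.051 0.151] [ 0.178  0.375  1.71  -0.627  1.246  2.013]
[0.536 0.034 0.158] [ 0.15   0.354  1.723 -0.632  1.238  1.987]
[0.536 0.017 0.162] [ 0.12   0.337  1.736 -0.638  1.226  1.961]
[ 0.536 -0.     0.164] [ 0.088  0.323  1.75  -0.645  1.209  1.938]
[ 0.536 -0.018  0.163] [ 0.057  0.315  1.763 -0.653  1.188  1.917]
[ 0.536 -0.035  0.159] [ 0.025  0.312  1.776 -0.662  1.164  1.9  ]
```

View pics/s9.png

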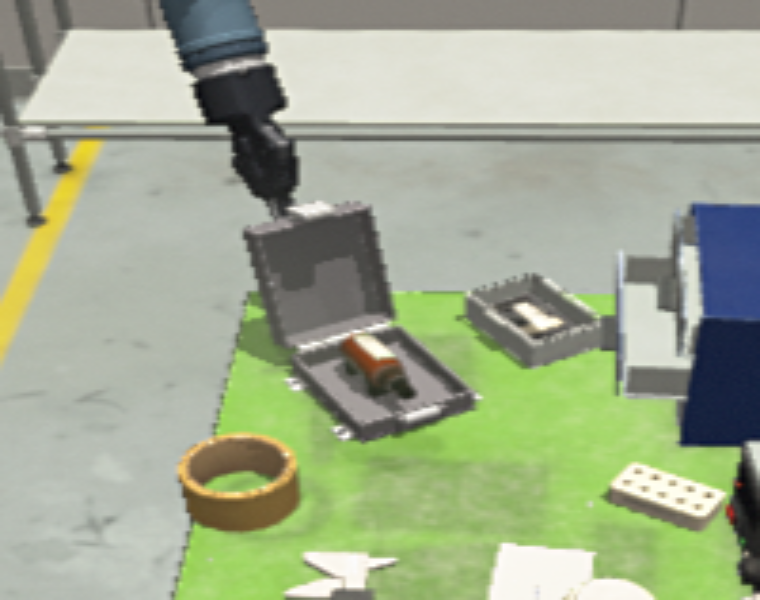

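View pics/w9.png

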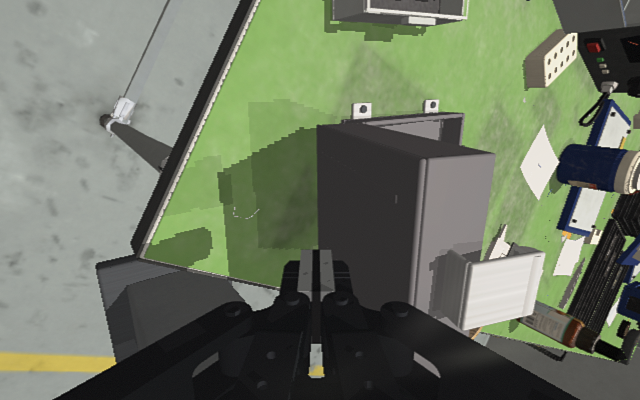

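The fingertips are behind the lid's outer face. The gripper's side linkages come close to the tongue at (500,290), though, so I'll back off, turn the jaws sideways and tilt more.

```bash
cat >> lid.py <<'E'
def toolR(tilt):
    y=np.array([0,-np.sin(tilt),-np.cos(tilt)]); x=np.array([1.,0,0]); return np.column_stack([x,y,np.cross(x,y)])
TR=toolR(.8)
def tcp(th,s=.112,gap=0,R=None):
    R=TR if R is None else R
    return F(th,s,.034+gap)-.025*R[:,1]
E
python3 - <<'E'
from lid import *
o,p0,R0=now();q=o['q']
S=np.array([.25,.45,1.65,-.75,1.3,.6])
pb=tcp(1.9,gap=.05)+[0,0,.02]
V=ik(pb,TR,[S])[0]; V4=ik(tcp(1.9,gap=.03),TR,[V])[0];print(V,V4,pb)
r=jpath(q,V);print(len(r));show(r,p0,R0,1)
for th in(1.9,1.5,1,.5,.1,0): print(th,ik(tcp(th),TR,[V])[0])
E
```

```text
[ 0.359  0.537  1.586 -0.747  1.419  0.633] [ 0.33   0.542  1.614 -0.763  1.379  0.638] [0.536 0.117 0.142]
10
{"x":-0.1,"y":-0.2,"z":-0.0,"ax":-0.00,"ay":-0.16,"az":-0.02,"grip":1},
{"x":-0.2,"y":-0.3,"z":-0.0,"ax":-0.01,"ay":-0.32,"az":-0.04,"grip":1},
{"x":-0.2,"y":-0.5,"z":-0.0,"ax":-0.02,"ay":-0.47,"az":-0.05,"grip":1},
{"x":-0.3,"y":-0.7,"z":-0.0,"ax":-0.03,"ay":-0.63,"az":-0.07,"grip":1},
{"x":-0.4,"y":-0.9,"z":-0.0,"ax":-0.05,"ay":-0.79,"az":-0.09,"grip":1},
{"x":-0.5,"y":-1.1,"z":-0.0,"ax":-0.06,"ay":-0.95,"az":-0.10,"grip":1},
{"x":-0.6,"y":-1.3,"z":-0.0,"ax":-0.08,"ay":-1.10,"az":-0.12,"grip":1},
{"x":-0.7,"y":-1.5,"z":-0.0,"ax":-0.10,"ay":-1.26,"az":-0.13,"grip":1},
{"x":-0.7,"y":-1.7,"z":-0.0,"ax":-0.13,"ay":-1.41,"az":-0.14,"grip":1},
{"x":-0.8,"y":-2.0,"z":-0.0,"ax":-0.16,"ay":-1.57,"az":-0.15,"grip":1},
1.9 [ 0.285  0.502  1.651 -0.782  1.355  0.608]
1.5 [ 0.215  0.439  1.697 -0.808  1.324  0.553]
1 [ 0.114  0.403  1.753 -0.85   1.248  0.509]
0.5 [ 0.022  0.429  1.794 -0.905  1.148  0.513]
0.1 [-0.026  0.492  1.808 -0.955  1.072  0.557]
0 [-0.034  0.512  1.809 -0.968  1.056  0.573]
```

Emit:
{"api": "apply_moves", "payload": {"increments": [{"x": -0.8,"y": -0.8,"z": 0,"ax": 0,"ay": 0,"az": 0,"grip": 1},{"x": -1.6,"y": -1.6,"z": 0.0,"ax": -0.01,"ay": -0.16,"az": -0.04,"grip": 1},{"x": -1.6,"y": -1.8,"z": 0.0,"ax": -0.02,"ay": -0.32,"az": -0.05,"grip": 1},{"x": -1.6,"y": -2,"z": 0,"ax": -0.03,"ay": -0.47,"az": -0.06,"grip": 1},{"x": -1.6,"y": -2,"z": 0,"ax": -0.03,"ay": -0.63,"az": -0.07,"grip": 1},{"x": -1.6,"y": -2,"z": 0,"ax": -0.05,"ay": -0.79,"az": -0.09,"grip": 1},{"x": -1.4,"y": -2,"z": 0,"ax": -0.06,"ay": -0.95,"az": -0.1,"grip": 1},{"x": -1.2,"y": -2,"z": 0,"ax": -0.08,"ay": -1.1,"az": -0.12,"grip": 1},{"x": -1.0,"y": -2,"z": 0,"ax": -0.1,"ay": -1.26,"az": -0.13,"grip": 1},{"x": -0.8,"y": -2,"z": 0,"ax": -0.13,"ay": -1.41,"az": -0.14,"grip": 1},{"x": -0.8,"y": -2,"z": 0,"ax": -0.16,"ay": -1.57,"az": -0.15,"grip": 1},{"x": -0.8,"y": -2,"z": 0,"ax": -0.16,"ay": -1.57,"az": -0.15,"grip": 1}]}}

```text
time_s: 19.8
eef_pos: [0.537, 0.1178, 0.1432]
eef_rot: [-0.376, 0.927, 0.001, -0.0]
wrist_force: [0.0, -0.6, 0.1]
opening: 0.002
```

Run:
```python
from lid import *
from h import *
o,p0,R0=now();print(p0,R0,o['wrist_force'],o['time_s'])
im=vision.camera('wrist');cv2.imwrite('pics/w10.png',im[:,:,::-1])
rows=[(tcp(1.9,gap=.03),TR),(tcp(1.9,gap=.015),TR)]+[(tcp(th,gap=.0),TR) for th in [1.9,1.78,1.65,1.5,1.35,1.2,1.05,.9]]
show(rows,p0,R0,1)
```

```text
[0.537 0.118 0.143] [[ 1.     0.002 -0.001]
 [ 0.002 -0.718  0.696]
 [ 0.    -0.696 -0.718]] [ 0.012 -0.564  0.101] 19.8
{"x":-0.1,"y":2.5,"z":-0.4,"ax":0.00,"ay":0.00,"az":0.00,"grip":1},
{"x":-0.1,"y":3.1,"z":-1.7,"ax":0.00,"ay":0.00,"az":0.00,"grip":1},
{"x":-0.1,"y":3.8,"z":-3.0,"ax":0.00,"ay":0.00,"az":0.00,"grip":1},
{"x":-0.1,"y":4.1,"z":-4.4,"ax":0.00,"ay":0.00,"az":0.00,"grip":1},
{"x":-0.1,"y":4.7,"z":-5.8,"ax":0.00,"ay":0.00,"az":0.00,"grip":1},
{"x":-0.1,"y":5.5,"z":-7.4,"ax":0.00,"ay":0.00,"az":0.00,"grip":1},
{"x":-0.1,"y":6.6,"z":-8.7,"ax":0.00,"ay":0.00,"az":0.00,"grip":1},
{"x":-0.1,"y":7.9,"z":-10.0,"ax":0.00,"ay":0.00,"az":0.00,"grip":1},
{"x":-0.1,"y":9.3,"z":-11.0,"ax":0.00,"ay":0.00,"az":0.00,"grip":1},
{"x":-0.1,"y":10.8,"z":-11.8,"ax":0.00,"ay":0.00,"az":0.00,"grip":1},
```

View pics/w10.png

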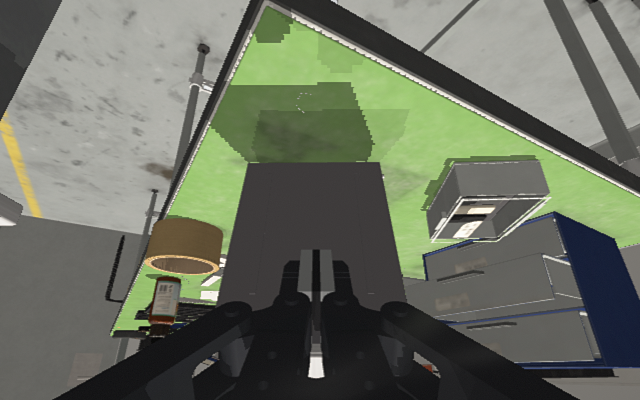

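The tips are centred on the lid's outer face at (317,255), with the lid spanning columns 245–390. I'll push it over.

Emit:
{"api": "apply_moves", "payload": {"increments": [{"x": -0.1,"y": 2.5,"z": -0.4,"ax": 0,"ay": 0,"az": 0,"grip": 1},{"x": -0.1,"y": 3.1,"z": -1.7,"ax": 0,"ay": 0,"az": 0,"grip": 1},{"x": -0.1,"y": 3.8,"z": -3.0,"ax": 0,"ay": 0,"az": 0,"grip": 1},{"x": -0.1,"y": 4.1,"z": -4.4,"ax": 0,"ay": 0,"az": 0,"grip": 1},{"x": -0.1,"y": 4.7,"z": -5.8,"ax": 0,"ay": 0,"az": 0,"grip": 1}]}}

```text
time_s: 20.48
eef_pos: [0.5364, 0.0429, 0.1532]
eef_rot: [-0.376, 0.927, 0.001, 0.001]
wrist_force: [0.9, 1.7, -0.7]
opening: -0.001
```

Run:
```python
from lid import *
from h import *
o,p0,R0=now();print(p0,o['wrist_force'],o['time_s'])
im=vision.camera('wrist');cv2.imwrite('pics/w11.png',im[:,:,::-1])
im=vision.camera('scene');cv2.imwrite('pics/s11.png',cv2.resize(im[60:260,220:420,::-1],None,fx=3.8,fy=3))
rows=[(tcp(th,gap=.0),TR) for th in [1.5,1.35,1.2,1.05,.9,.75,.6,.45,.3]]
show(rows,p0,R0,1)
```

```text
[0.536 0.043 0.153] [ 0.923  1.682 -0.717] 20.475
{"x":0.0,"y":0.8,"z":-1.4,"ax":0.00,"ay":-0.00,"az":0.00,"grip":1},
{"x":0.0,"y":1.9,"z":-2.8,"ax":0.00,"ay":-0.00,"az":0.00,"grip":1},
{"x":0.0,"y":3.2,"z":-4.0,"ax":0.00,"ay":-0.00,"az":0.00,"grip":1},
{"x":0.0,"y":4.6,"z":-5.1,"ax":0.00,"ay":-0.00,"az":0.00,"grip":1},
{"x":0.0,"y":6.2,"z":-5.8,"ax":0.00,"ay":-0.00,"az":0.00,"grip":1},
{"x":0.0,"y":7.8,"z":-6.4,"ax":0.00,"ay":-0.00,"az":0.00,"grip":1},
{"x":-0.0,"y":9.6,"z":-6.7,"ax":0.00,"ay":-0.00,"az":0.00,"grip":1},
{"x":-0.0,"y":11.3,"z":-6.7,"ax":0.00,"ay":-0.00,"az":0.00,"grip":1},
{"x":-0.0,"y":13.0,"z":-6.5,"ax":0.00,"ay":-0.00,"az":0.00,"grip":1},
```

View pics/s11.png

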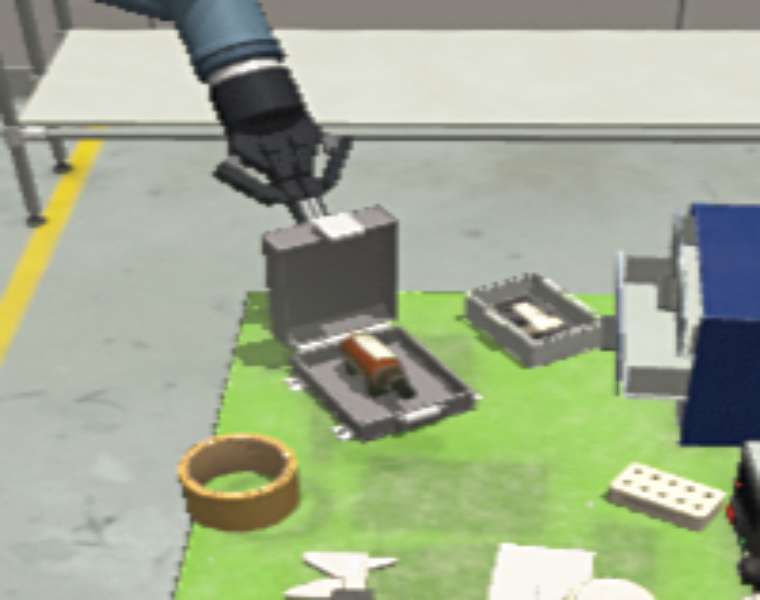

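View pics/w11.png

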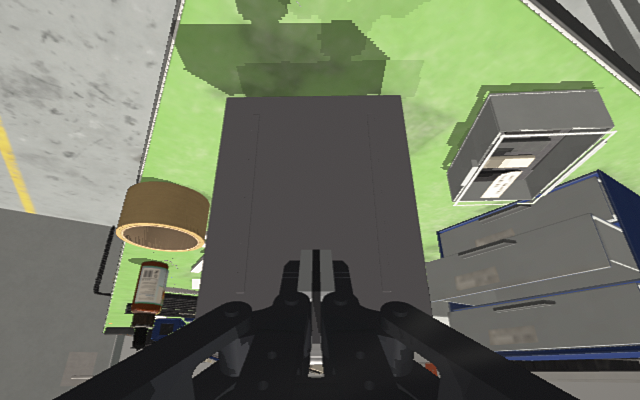

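The lid follows and is now about upright with low force. I'll carry on along the arc to about 0.3 rad.

Emit:
{"api": "apply_moves", "payload": {"increments": [{"x": 0,"y": 0.8,"z": -1.4,"ax": 0,"ay": 0,"az": 0,"grip": 1},{"x": 0,"y": 1.9,"z": -2.8,"ax": 0,"ay": 0,"az": 0,"grip": 1},{"x": 0,"y": 3.2,"z": -4.0,"ax": 0,"ay": 0,"az": 0,"grip": 1},{"x": 0,"y": 4.6,"z": -5.1,"ax": 0,"ay": 0,"az": 0,"grip": 1},{"x": 0,"y": 6.2,"z": -5.8,"ax": 0,"ay": 0,"az": 0,"grip": 1},{"x": 0,"y": 7.8,"z": -6.4,"ax": 0,"ay": 0,"az": 0,"grip": 1},{"x": 0,"y": 9.6,"z": -6.7,"ax": 0,"ay": 0,"az": 0,"grip": 1},{"x": 0,"y": 11.3,"z": -6.7,"ax": 0,"ay": 0,"az": 0,"grip": 1},{"x": 0,"y": 13.0,"z": -6.5,"ax": 0,"ay": 0,"az": 0,"grip": 1}]}}

```text
time_s: 21.7
eef_pos: [0.5363, -0.0973, 0.1086]
eef_rot: [-0.376, 0.927, 0.0, 0.002]
wrist_force: [0.5, 0.9, 0.6]
opening: -0.0
```

Run:
```python
from lid import *
from h import *
o,p0,R0=now();print(p0,o['wrist_force'],o['time_s'],'tip',p0+.025*R0[:,1])
im=vision.camera('wrist');cv2.imwrite('pics/w12.png',im[:,:,::-1])
im=vision.camera('scene');cv2.imwrite('pics/s12.png',cv2.resize(im[60:260,220:420,::-1],None,fx=3.8,fy=3))
rows=[(tcp(th,s=.118,gap=.0),TR) for th in [.3,.2,.12,.06,.0,-.04]]
show(rows,p0,R0,1); print([r[0] for r in rows])
```

```text
[ 0.536 -0.097  0.109] [0.533 0.908 0.631] 21.7 tip [ 0.536 -0.115  0.091]
{"x":0.0,"y":0.2,"z":-0.5,"ax":0.00,"ay":-0.00,"az":0.00,"grip":1},
{"x":0.0,"y":1.4,"z":-0.1,"ax":0.00,"ay":-0.00,"az":0.00,"grip":1},
{"x":0.0,"y":2.3,"z":0.2,"ax":0.00,"ay":-0.00,"az":0.00,"grip":1},
{"x":0.0,"y":2.9,"z":0.5,"ax":0.00,"ay":-0.00,"az":0.00,"grip":1},
{"x":0.0,"y":3.6,"z":0.9,"ax":0.00,"ay":-0.00,"az":0.00,"grip":1},
{"x":0.0,"y":4.0,"z":1.1,"ax":0.00,"ay":-0.00,"az":0.00,"grip":1},
[array([ 0.536, -0.102,  0.111]), array([ 0.536, -0.108,  0.1  ]), array([ 0.536, -0.112,  0.091]), array([ 0.536, -0.115,  0.084]), array([ 0.536, -0.117,  0.077]), array([ 0.536, -0.118,  0.073])]
```

View pics/s12.png

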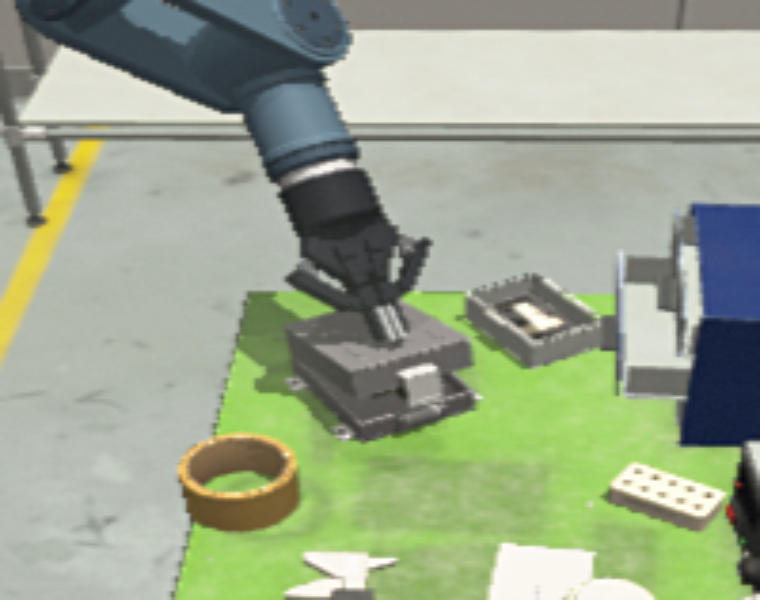

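View pics/w12.png

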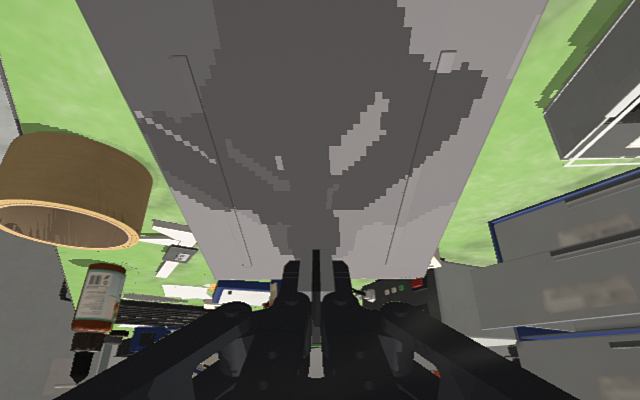

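Emit:
{"api": "apply_moves", "payload": {"increments": [{"x": 0,"y": 0.5,"z": 0.4,"ax": 0,"ay": 0,"az": 0,"grip": 1},{"x": 0,"y": 1.0,"z": 0.8,"ax": 0,"ay": 0,"az": 0,"grip": 1},{"x": 0,"y": 1.3,"z": 1.1,"ax": 0,"ay": 0,"az": 0,"grip": 1},{"x": 0,"y": 1.5,"z": 1.3,"ax": 0,"ay": 0,"az": 0,"grip": 1},{"x": 0,"y": 1.5,"z": 1.3,"ax": 0,"ay": 0,"az": 0,"grip": 1}]}}

```text
time_s: 22.42
eef_pos: [0.5351, -0.0999, 0.0898]
eef_rot: [-0.374, 0.928, -0.002, 0.001]
wrist_force: [-3.9, -1.4, 11.9]
opening: -0.0
```

Run:
```python
from lid import *
from h import *
o,p0,R0=now();print(p0,o['wrist_force'],o['time_s'],'tip',p0+.025*R0[:,1])
im=vision.camera('scene');cv2.imwrite('pics/s13.png',cv2.resize(im[120:240,270:370,::-1],None,fx=5,fy=5))
```

```text
[ 0.535 -0.1    0.09 ] [-3.935 -1.372 11.851] 22.425 tip [ 0.535 -0.118  0.072]
```

View pics/s13.png

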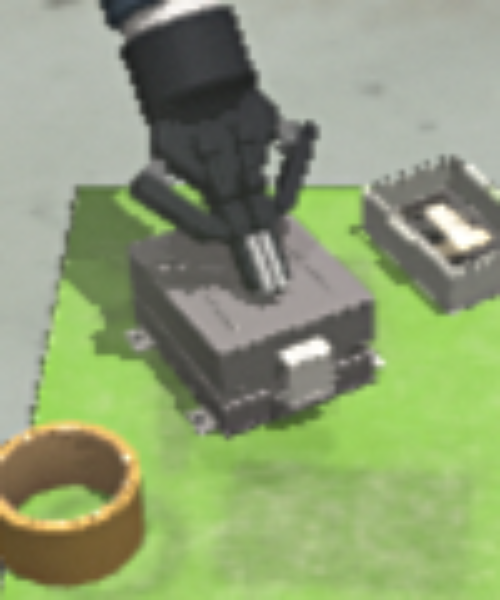

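The lid is at the catch and takes about 12 N. I'll press farther.

Emit:
{"api": "apply_moves", "payload": {"increments": [{"x": 0,"y": 0.2,"z": 0.2,"ax": 0,"ay": 0,"az": 0,"grip": 1},{"x": 0,"y": 0.4,"z": 0.4,"ax": 0,"ay": 0,"az": 0,"grip": 1},{"x": 0,"y": 0.5,"z": 0.5,"ax": 0,"ay": 0,"az": 0,"grip": 1},{"x": 0,"y": 0.5,"z": 0.5,"ax": 0,"ay": 0,"az": 0,"grip": 1}]}}

```text
time_s: 22.98
eef_pos: [0.5355, -0.1003, 0.0834]
eef_rot: [-0.373, 0.928, -0.001, 0.001]
wrist_force: [0.1, -1.8, 2.2]
opening: -0.001
```

Run:
```python
from lid import *
from h import *
o,p0,R0=now();print(p0,o['wrist_force'],o['time_s'],'tip',p0+.025*R0[:,1])
im=vision.camera('scene');cv2.imwrite('pics/s14.png',cv2.resize(im[120:240,270:370,::-1],None,fx=5,fy=5))
```

```text
[ 0.536 -0.1    0.083] [ 0.06  -1.79   2.223] 22.975 tip [ 0.535 -0.118  0.066]
```

View pics/s14.png

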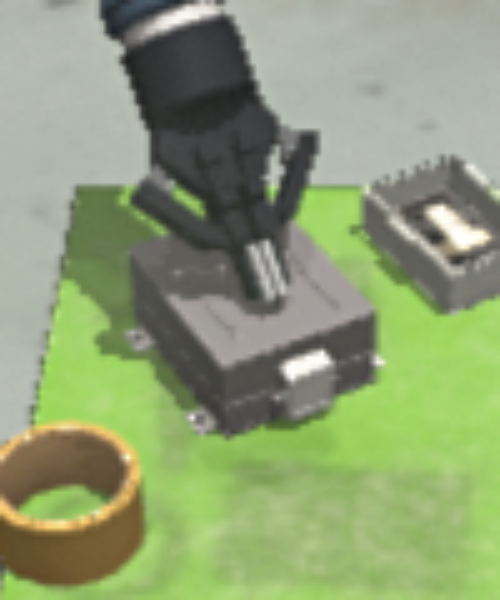

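The force dropped to 2 N, so the catch snapped. I'll press a few mm more to confirm the hard stop.

Emit:
{"api": "apply_moves", "payload": {"increments": [{"x": 0,"y": 0.2,"z": 0.2,"ax": 0,"ay": 0,"az": 0,"grip": 1},{"x": 0,"y": 0.3,"z": 0.3,"ax": 0,"ay": 0,"az": 0,"grip": 1},{"x": 0,"y": 0.3,"z": 0.3,"ax": 0,"ay": 0,"az": 0,"grip": 1}]}}

```text
time_s: 23.4
eef_pos: [0.5359, -0.1003, 0.0823]
eef_rot: [-0.371, 0.929, -0.002, 0.002]
wrist_force: [-9.7, 6.0, 25.0]
opening: 0.001
```

It is a hard stop: 25 N within 1 mm. Now I retreat along the tool axis and check.

Emit:
{"api": "apply_moves", "payload": {"increments": [{"x": 0,"y": -1,"z": -0.5,"ax": 0,"ay": 0,"az": 0,"grip": 1},{"x": 0,"y": -4,"z": -1.5,"ax": 0,"ay": 0,"az": 0,"grip": 1},{"x": 0,"y": -8,"z": -4,"ax": 0,"ay": 0,"az": 0,"grip": 1},{"x": 0,"y": -12,"z": -7,"ax": 0,"ay": 0,"az": 0,"grip": 1},{"x": 0,"y": -15,"z": -9,"ax": 0,"ay": 0,"az": 0,"grip": 1},{"x": 0,"y": -15,"z": -9,"ax": 0,"ay": 0,"az": 0,"grip": 1}]}}

```text
time_s: 24.15
eef_pos: [0.5376, -0.0525, 0.2541]
eef_rot: [-0.372, 0.928, 0.0, 0.004]
wrist_force: [-0.2, -0.7, 0.8]
opening: -0.003
```

Run:
```python
from lid import *
from h import *
o,p0,R0=now();print(p0,o['wrist_force'],o['time_s'])
im=vision.camera('scene');cv2.imwrite('pics/s15.png',cv2.resize(im[100:340,200:460,::-1],None,fx=2.8,fy=2.5,interpolation=cv2.INTER_CUBIC))
s=vision.camera_params('scene');t=vision.camera_params('top')
a=pinpoint('scene','lid_front')[:1]
im=vision.camera('top');cv2.imwrite('pics/t15.png',cv2.resize(im[90:300,170:450,::-1],None,fx=2.8,fy=2.8))
b=pinpoint('top','lid_front')[:1];print(a,b)
if a and b: print(tri([(s,a[0]['xy']),(t,b[0]['xy'])]))
for th in(0,.04,.1): print('pred',th,proj(s,F(th,.135,.034)),proj(t,F(th,.135,.034)))
```

```text
[ 0.538 -0.053  0.254] [-0.162 -0.745  0.788] 24.15
[{'xy': [329.5, 188.2], 'p': 0.77}] [{'xy': [293.3, 175.3], 'p': 0.83}]
[ 0.532 -0.157  0.063]
pred 0 [330.079 187.392] [291.347 173.993]
pred 0.04 [329.832 185.764] [290.709 173.76 ]
pred 0.1 [329.398 183.265] [289.6   173.415]
```

View pics/s15.png

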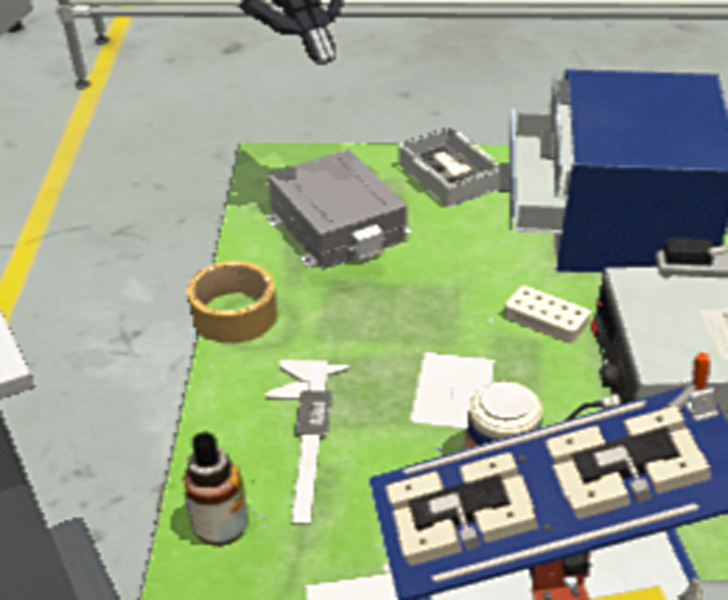

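View pics/t15.png

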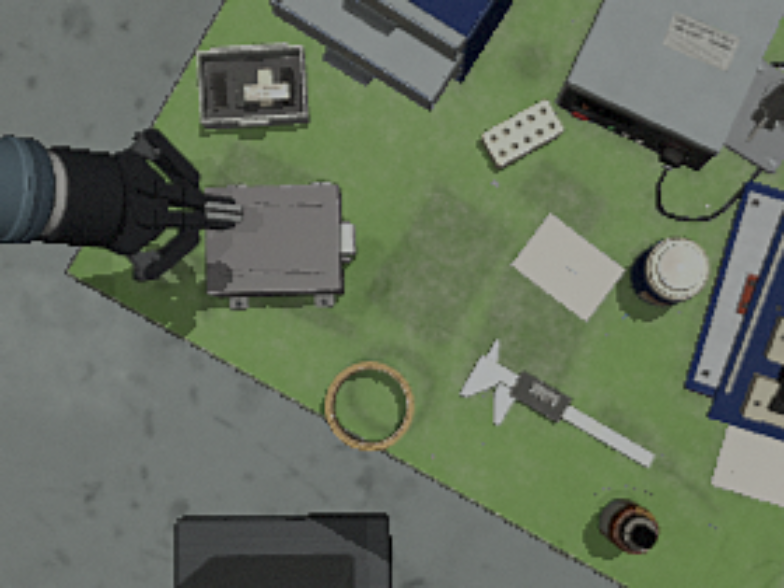

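The lid lies level and shut. Its front edge measures z = 0.063 against a nominal 0.060, and the scene pixel fits an angle of about 0. The bystanders are where they were and the arm is clear.

```bash
python3 -c "
from bench import ticket,ctrl
print(ctrl.get_obs()['time_s']);print(ticket.hand_in())"
```

```text
24.35
the job is handed in; nothing more can be done
None
```

The small dropper bottle is lying on its side in the cradle, dropper towards the catch. The lid is shut and latched over it, and I handed the job in at 24.4 s.

- **Bottle:** I picked the smaller of the two look-alikes, which measured about 95–102 mm tall against about 138 mm for the other. After I let go of it, the wrist and scene pictures showed it seated in both saddles. The three-camera fix put its tip at z = 0.033 m and about 53 mm to the catch side of the case centre.
- **Lid:** Pressing took about 12 N at the catch. The force then fell to 2 N as it snapped past, and rose to 25 N within the next 1 mm, which I took as the hard stop.
- **Last checks:** With the arm withdrawn, the lid's front edge measured z = 0.063 m against a nominal 0.060 m. The scene camera's pixel fits a lid angle of about 0. The other things look unmoved in the scene and top pictures.

Two things disagreed slightly:
- **Case position:** the cameras differed by about 2–3 mm sideways. I followed the wrist camera, and the bottle seated cleanly.
- **Arm model:** my first model of the arm was about 6 cm off in one pose, so I refitted it before going near anything. It caused no contact.

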